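# Leak test of turned clarinet bells on the vacuum stand

### The arm

A 6-joint arm with a two-finger parallel gripper is mounted at the origin on the work surface. World frame = base frame: x ahead of the robot, y to its left, z up, the work surface at z = 0. Lengths are in m, angles in rad, forces in N, time in s.
With the tool pointing down it reaches from about 0.3 to 0.875 m from the base axis. Payload 4.2 kg.
Tool frame: the origin (TCP) lies at the very end of the fingers, on their centre line; the grasp point (between the pads) lies 19 mm behind it (arm.grip_point_offset is the distance from the TCP to the grasp point, in m); x points along the fingers, z is the direction in which the jaws open and shut, and the axes are right-handed (so a half turn about x gives the same grasp; the last joint's range is limited). The gripper opens to 85 mm and grips with 20 to 120 N. Pads are 22 mm wide; open, the fingers measure 114 mm over their backs; the gripper's body (76 mm by 85 mm) begins 54 mm behind the grasp point. The pads swing forward as they close: fully open they stand 13 mm farther back than shut.
Start: joints at [-0.02, 0.32, 1.565, -0, 1.257, -0.02], TCP at [0.575, 0, 0.231] pointing down, gripper open.
Joint ranges: [-3.11, 3.11], [-0.84, 2.01], [0.21, 2.61], [-1.34, 4.49], [0.05, 2.63], [-2.56, 2.56]. Speed limits (rad/s): [2.57, 2.57, 3.14, 3.14, 3.14, 3.14].

### API

Orientations are given as a unit quaternion [x, y, z, w].
In Python, from bench import arm gives the robot as it stands. The module is installed in compiled form; this text tells all that it offers.
- The arm moves only by the shell command python3 -m creep 'ROWS' [FORCE]. ROWS is JSON, a list of rows, each a list of 7 numbers: the finger opening in mm, from 0 to 85.4, then the shift along the world's x, y, z in mm, then the turn, a rotation vector about the world's x, y, z in rad. A call has 1 to 10 rows; each row shifts and turns the pose as measured when the row begins; what a row does not reach is not made up. A row lasts 1/10 s, in which the tool goes at most 50 mm and 8.59 degrees, less where a joint would pass 70% of its speed; a pose out of reach is approached as far as the arm can. A call is refused whole if a number of a shift passes 50 or a number of a turn 0.15, either way. A call with a gripper value outside its range is refused whole. The fingers move at their own pace and stop on an object; FORCE is the grip in N (left out, the last holds). Time passes only in rows, so rows that do not move let the fingers close. It gives the time, the measured TCP pose, the force and the opening at its end, in the units of the state.
- arm.sense(): the state, without advancing time (a new reading comes with each control period).
- arm.grab_frame(name): name is "scene" or "side" or "wrist"; returns a dict with "img" (420x560x3 uint8, red, green, blue), "depth" (420x560 float32, m along the optical axis (not along the pixel's ray), 0 where there is no reading), "K" (3x3 intrinsics, pixels), "R" (3x3) and "t" (3): a world point X has camera coordinates R X + t; the wrist camera has in their place "hand_eye" (4x4, takes a point from camera to tool coordinates, whose origin is the TCP and whose axes are the tool frame's). Camera axes: x right, y down, z forward; pixel columns grow to the right and rows downward; lengths in m; the calibration is good to about 2 mm. A picture is of the moment at which its call begins: read the wrist's pose just before it.
- arm.hand_in(): hands the job in, once; it reports no verdict.
Trained networks look in a picture, given as the dict that the camera call returned (one of the last four; its "shot" number tells which), for a name from the list of things; names that differ only in an ending like _2 or _b are one class to them, and where a whole thing is asked for, a point or a joint stands for the part that bears it (a point fixed in the world has none). Each returns a list of dicts, best first, with "conf" (0 to 1); they miss things now and then, are a little off and sometimes report something else, mostly with a low value. They report only what shows in the picture. A call takes as long as a camera call. They do not tell look-alikes from the thing itself.
- arm.recognise(name, picture): "xyz" ([x, y, z] in m, in world coordinates, good to about 4 mm: the middle of the surface that is visible of it).
- arm.place_of(name, picture): "xyz" ([x, y, z] in m, in world coordinates, good to about 4 mm: a listed point, or the origin of a listed thing).
The state is a dict: "time_s": time; "q": joint angles; "joint_vel": joint speeds; "joint_efforts": joint torques, N m; "eef_pos": TCP position; "eef_rot": TCP orientation; "wrist_force": force on the tool from outside, world axes, zero at the start; "moment": the same for the moment, N m; "width": finger opening in m.
Only numpy, scipy, OpenCV 4.12 (cv2) and the standard library are available. Lean on these libraries where they do the work, as an engineer would, in place of code of your own. Each camera call takes 0.05 s, during which the arm holds its last target. There are 200 camera calls.

### The job

Set up the bells on the bench for their leak test: stand each one upright, flare down, in the middle of a rubber pad of the test stand (one bell to a pad) and close its socket with a tapered plug from the rack, fully home so that the plug's shoulder sits on the rim. Once every bell is plugged, draw the vacuum with exactly five full strokes of the pump lever, letting it come right up after each one. Leave the bells standing plugged on their pads with the needle on the fifth mark (put right any that gets knocked aside), and do not disturb the keyed joint, the tin or the screwdriver.

Things in the scene. Friction and masses are not known exactly. Their poses are not given: they have to be found in the camera images.
- bell1_grip (a point): A turned dark-wood clarinet bell with plain metal rings, loose, flare down: 105 mm tall, foot 80 mm across, its top 40 mm a straight collar 40 mm across with an open 30 mm bore; 0.1 to 0.25 kg. Two or three of three alike bells are there (None: absent; a pad may stay empty). Point: on the axis, 15 mm below the rim, 90 mm above the foot, a good height to grip the collar; z up along the axis.
- bell2_grip (a point): Another such bell, same point as bell1_grip (None when absent).
- bell3_grip (a point): Another such bell, same point as bell1_grip (None when absent).
- plug1_head (a point): A loose test plug: black rubber cone 34 mm long, 20 mm across at the tip, 27.6 mm at the shoulder, under a white round head 46 mm across, 26 mm tall, grey on top; 80 g. Hangs upright in the rack by its shoulder. Fits any bell with about 1 mm play; fully home, shoulder on the rim, the point is 28 mm above the bell's grip point. Point: centre of the head, 13 mm above the shoulder, 47 mm above the tip; z up.
- plug2_head (a point): Another such plug, same point; plugs not needed may stay in the rack.
- plug3_head (a point): Another such plug, same point; plugs not needed may stay in the rack.
- pad1 (a point): Centre of a round black rubber pad, 100 mm across, let flush into the top of the test stand's plate (8 mm above the bench), a brass suction port in its middle whose valve stays shut while no bell stands there. A bell is on it when its whole foot is on the rubber (centres within 10 mm). Pads are 110 to 113 mm from the next. z up.
- pad2 (a point): Centre of another such pad, on the same plate.
- pad3 (a point): Centre of another such pad, on the same plate.
- test_stand: The fixed leak-test stand: aluminium plate 230 x 360 x 8 mm with the three pads, a round gauge (92 mm across, 60 mm tall, fourth in a square with the pads) and, along its -y side, the hand vacuum pump, its lever hinged in a 164 mm tall fork. Origin: centre of the plate, on the bench; x away from the robot, y along the plate, z up. Placed anew each start, turned up to 0.2 rad.
- lever_pad (a point): Middle of the top face of the black paddle (64 x 44 mm) at the lever's front end, moving with it: press here with closed fingers. At rest 193 mm above the bench, leaning up 0.3 rad to the front; fully pressed it is 68 mm lower and 7 mm further along the stand's -x. The hinge is 130 mm behind it (stand's +x), 145 mm above the bench.
- pump_lever (a joint): Angle of the pump lever (rad): 0 at rest, all the way up; 0.5 fully down, on its stop. A spring lifts it again: 4 N at the paddle to start, 10 N at the bottom; let go, it is up within 1 s.
- gauge_centre (a point): Centre of the white gauge dial, facing up, 59 mm above the bench: a zero mark, then a mark per division clockwise, the fifth one longer.
- gauge_needle (a joint): Angle of the black gauge needle (rad), growing clockwise seen from above: 0 at the start. Each full stroke of the lever moves it on one division, 0.524 rad, and it stays there; after a short stroke the next full one only makes up the division. It cannot be turned back. Five strokes: 2.62.
- plug_rack: The fixed plywood plug rack: two upright rails 200 mm long along its y, 6 mm thick, tops 55 mm above the bench, a 31 mm slot between them (43 mm over both); the plugs hang in the slot at about -60, 0 and 60 mm along y. Origin: centre of its base (75 x 210 mm), on the bench; z up.
- keyed_joint: Bystander: a clarinet joint with metal keys, 210 mm long, lying in a wooden cradle beyond the rack; not to be disturbed. Origin: middle of its underside.
- grease_tin: Bystander: a round metal tin, 60 mm across and 42 mm tall, near the robot; not to be disturbed. Origin: centre of its underside.
- screwdriver: Bystander: a screwdriver with a wooden handle, 170 mm long, lying beyond the test stand; not to be disturbed. Origin: its middle, on the bench.
There are look-alikes about, which are no part of the job. Leave any yellow look-alike of the part that bears bell2_grip alone. What is shaped like the part that bears bell1_grip but yellow is not meant.

How it is judged:
On the way, in this order (a step that is already met when the one before it is completed fails the run):
1. every bell stands on a pad of its own with a plug fully home in its socket (((horizontal distance between bell1_grip and pad1 below 0.011 m and z of bell1_grip in the frame of pad1 between 0.087 and 0.094 m and angle between bell1_grip's own z axis and vertical below 0.06 rad) or (horizontal distance between bell1_grip and pad2 below 0.011 m and z of bell1_grip in the frame of pad2 between 0.087 and 0.094 m and angle between bell1_grip's own z axis and vertical below 0.06 rad) or (horizontal distance between bell1_grip and pad3 below 0.011 m and z of bell1_grip in the frame of pad3 between 0.087 and 0.094 m and angle between bell1_grip's own z axis and vertical below 0.06 rad)) and ((horizontal distance between plug1_head and bell1_grip below 0.005 m and z of plug1_head in the frame of bell1_grip between 0.025 and 0.0305 m and angle between plug1_head's own z axis and vertical below 0.09 rad) or (horizontal distance between plug2_head and bell1_grip below 0.005 m and z of plug2_head in the frame of bell1_grip between 0.025 and 0.0305 m and angle between plug2_head's own z axis and vertical below 0.09 rad) or (horizontal distance between plug3_head and bell1_grip below 0.005 m and z of plug3_head in the frame of bell1_grip between 0.025 and 0.0305 m and angle between plug3_head's own z axis and vertical below 0.09 rad)) and ((horizontal distance between bell2_grip and pad1 below 0.011 m and z of bell2_grip in the frame of pad1 between 0.087 and 0.094 m and angle between bell2_grip's own z axis and vertical below 0.06 rad) or (horizontal distance between bell2_grip and pad2 below 0.011 m and z of bell2_grip in the frame of pad2 between 0.087 and 0.094 m and angle between bell2_grip's own z axis and vertical below 0.06 rad) or (horizontal distance between bell2_grip and pad3 below 0.011 m and z of bell2_grip in the frame of pad3 between 0.087 and 0.094 m and angle between bell2_grip's own z axis and vertical below 0.06 rad)) and ((horizontal distance between plug1_head and bell2_grip below 0.005 m and z of plug1_head in the frame of bell2_grip between 0.025 and 0.0305 m and angle between plug1_head's own z axis and vertical below 0.09 rad) or (horizontal distance between plug2_head and bell2_grip below 0.005 m and z of plug2_head in the frame of bell2_grip between 0.025 and 0.0305 m and angle between plug2_head's own z axis and vertical below 0.09 rad) or (horizontal distance between plug3_head and bell2_grip below 0.005 m and z of plug3_head in the frame of bell2_grip between 0.025 and 0.0305 m and angle between plug3_head's own z axis and vertical below 0.09 rad)) and ((horizontal distance between bell3_grip and pad1 below 0.011 m and z of bell3_grip in the frame of pad1 between 0.087 and 0.094 m and angle between bell3_grip's own z axis and vertical below 0.06 rad) or (horizontal distance between bell3_grip and pad2 below 0.011 m and z of bell3_grip in the frame of pad2 between 0.087 and 0.094 m and angle between bell3_grip's own z axis and vertical below 0.06 rad) or (horizontal distance between bell3_grip and pad3 below 0.011 m and z of bell3_grip in the frame of pad3 between 0.087 and 0.094 m and angle between bell3_grip's own z axis and vertical below 0.06 rad)) and ((horizontal distance between plug1_head and bell3_grip below 0.005 m and z of plug1_head in the frame of bell3_grip between 0.025 and 0.0305 m and angle between plug1_head's own z axis and vertical below 0.09 rad) or (horizontal distance between plug2_head and bell3_grip below 0.005 m and z of plug2_head in the frame of bell3_grip between 0.025 and 0.0305 m and angle between plug2_head's own z axis and vertical below 0.09 rad) or (horizontal distance between plug3_head and bell3_grip below 0.005 m and z of plug3_head in the frame of bell3_grip between 0.025 and 0.0305 m and angle between plug3_head's own z axis and vertical below 0.09 rad))), for 0.2 s.
2. first full stroke of the pump, lever come back up (value of joint gauge_needle between 0.4136 and 0.6336 rad and value of joint pump_lever below 0.06 rad), for 0.1 s.
3. second full stroke of the pump, lever come back up (value of joint gauge_needle between 0.9372 and 1.1572 rad and value of joint pump_lever below 0.06 rad), for 0.1 s.
4. third full stroke of the pump, lever come back up (value of joint gauge_needle between 1.4608 and 1.6808 rad and value of joint pump_lever below 0.06 rad), for 0.1 s.
5. fourth full stroke of the pump, lever come back up (value of joint gauge_needle between 1.9844 and 2.2044 rad and value of joint pump_lever below 0.06 rad), for 0.1 s.
6. fifth full stroke of the pump, lever come back up (value of joint gauge_needle between 2.508 and 2.728 rad and value of joint pump_lever below 0.06 rad), for 0.1 s.
At the end, for the whole second after the job is handed in: Every bell present stands upright within 11 mm of a pad's centre, a plug fully home in it (shoulder within 2.5 mm of the rim, centred within 5 mm); the needle is within 0.11 rad of the fifth division (2.618 rad) and the pump lever is back up (below 0.06 rad) (all of step 1 and all of step 6); the robot touches nothing.
It fails at once if the keyed joint is moved more than 30 mm (distance of keyed_joint from where it was at the start of the episode above 0.03 m).
It fails at once if the tin is moved more than 30 mm (distance of grease_tin from where it was at the start of the episode above 0.03 m).
It fails at once if the screwdriver is moved more than 30 mm (distance of screwdriver from where it was at the start of the episode above 0.03 m).
Of bell1, bell2, bell3 only 2 to 3 are there at a start; the rules pass over those that are not, and their reading is None.
At some moment in a run one of bell1, bell2, bell3 may be knocked a few centimetres aside while the robot is not near it.
It also fails if it takes over 210 s, if anything falls off the work surface, if the arm or the gripper's body presses on something with over 40 N, if the wrist force passes 120 N, or if a joint passes its speed limit or range.

## Working session

There is one attempt and no reset: what is moved stays moved. The work goes in short steps, Python scripts to look and compute and a shell command to move; the robot and the scene stay as the last step left them, time stands still between calls to the robot, and variables do not carry over. Pictures are saved under pics/ and viewed, about 12 in all and at most 16, crops included, and the job is handed in when it is done.

```bash
mkdir -p pics; cat > h.py <<'E'
import numpy as np, cv2
from bench import arm
def save(f,n): cv2.imwrite(f'pics/{n}.png',f['img'][:,:,::-1])
def proj(f,X):
    c=f['R']@np.array(X)+f['t']; p=f['K']@c; return (p[:2]/p[2]).round().astype(int).tolist()
def cloud(f):
    d=f['depth'];h,w=d.shape;v,u=np.mgrid[:h,:w];K=f['K']
    c=np.stack([(u-K[0,2])*d/K[0,0],(v-K[1,2])*d/K[1,1],d],-1)
    X=(c-f['t'])@f['R']; X[d==0]=np.nan; return X
E
python3 - <<'E'
from h import *
s=arm.sense(); print(s['time_s'],s['eef_pos'],s['eef_rot'],s['wrist_force'],s['width'])
for n in('scene','side'):
    f=arm.grab_frame(n); save(f,n+'0'); print(n,'cam',(-f['R'].T@f['t']).round(2))
    for k in('bell1_grip','plug1_head','pad1','lever_pad','gauge_centre','test_stand','plug_rack','keyed_joint','grease_tin','screwdriver'):
        for r in arm.place_of(k,f): print(k,round(r['conf'],2),np.round(r['xyz'],3),proj(f,r['xyz']))
E
```

```text
0.0 [5.74508815e-01 1.74814910e-05 2.30464901e-01] [2.31967359e-05 7.07741226e-01 1.37310242e-05 7.06471766e-01] [-0.68209397  0.08820884 -0.45910987] 0.08551834976731304
scene cam [0.95 0.45 1.08]
bell1_grip 0.75 [ 0.437 -0.387  0.087] [229, 125]
bell1_grip 0.57 [ 0.307 -0.431  0.086] [256, 97]
plug1_head 0.62 [ 0.64  -0.244  0.071] [199, 196]
pad1 0.97 [0.603 0.117 0.01 ] [299, 298]
pad1 0.77 [0.615 0.231 0.004] [327, 339]
pad1 0.71 [0.504 0.244 0.006] [366, 313]
lever_pad 0.65 [0.498 0.002 0.191] [305, 201]
gauge_centre 0.72 [0.494 0.126 0.057] [337, 266]
gauge_centre 0.65 [ 0.438 -0.386  0.092] [229, 124]
test_stand 0.19 [ 0.468 -0.249  0.088] [250, 159]
plug_rack 0.94 [ 0.635 -0.191  0.002] [214, 223]
keyed_joint 0.88 [ 0.76  -0.192  0.019] [174, 245]
grease_tin 0.72 [ 0.371 -0.039  0.003] [326, 208]
screwdriver 0.84 [ 0.76   0.096 -0.   ] [241, 333]
side cam [ 0.18 -0.79  1.  ]
bell1_grip 0.97 [ 0.443 -0.387  0.091] [298, 332]
bell1_grip 0.95 [ 0.308 -0.437  0.089] [254, 375]
plug1_head 0.63 [ 0.649 -0.241  0.072] [338, 262]
pad1 0.97 [0.613 0.232 0.008] [257, 180]
pad1 0.9 [0.601 0.119 0.013] [267, 200]
pad1 0.57 [0.507 0.242 0.011] [228, 186]
lever_pad 0.7 [0.504 0.24  0.013] [228, 186]
lever_pad 0.67 [0.494 0.133 0.062] [236, 196]
lever_pad 0.62 [0.496 0.005 0.192] [251, 191]
gauge_centre 0.74 [0.493 0.134 0.058] [236, 197]
test_stand 0.79 [0.551 0.132 0.002] [253, 204]
plug_rack 0.69 [ 0.633 -0.196 -0.005] [322, 268]
plug_rack 0.67 [ 0.626 -0.127  0.07 ] [311, 237]
keyed_joint 0.73 [ 0.761 -0.19   0.016] [358, 248]
keyed_joint 0.44 [ 0.47  -0.248  0.088] [281, 284]
grease_tin 0.67 [ 0.37  -0.04  -0.002] [220, 260]
grease_tin 0.27 [0.612 0.231 0.008] [257, 180]
screwdriver 0.75 [ 0.761  0.099 -0.002] [311, 193]
```

```bash
python3 - <<'E'
import cv2,numpy as np
a=cv2.imread('pics/scene0.png');b=cv2.imread('pics/side0.png')
# enlarged crops side by side
x=cv2.resize(a[60:360,130:430],(400,400)); y=cv2.resize(b[150:420,190:400],(311,400))
cv2.imwrite('pics/crop0.png',np.hstack([x,y]))
E
```

```text
(no output)
```

View pics/scene0.png

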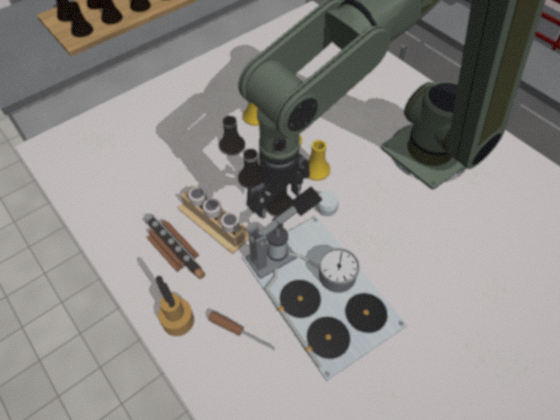

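View pics/crop0.png

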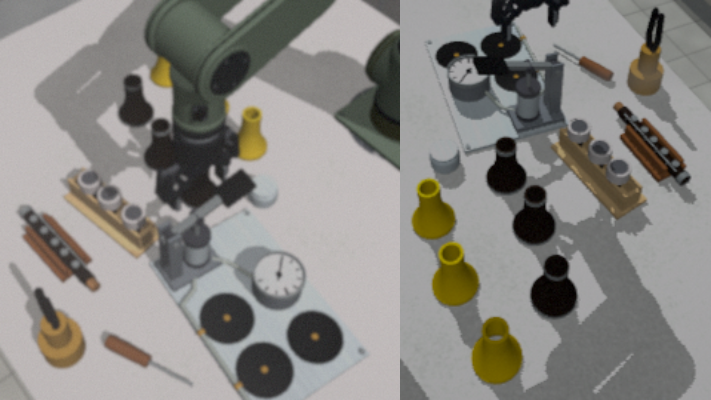

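The dark bells are in the side view at about (262,250), (281,284) and (298,332). The yellow look-alikes at about (212,290), (226,335) and (254,375) are not meant. Next I'll get precise rim positions from depth.

```bash
cat >> h.py <<'E'
def fitc(P,r):
    from scipy.optimize import least_squares
    # robust circle-ish centre of the outline of radius r
    c0=P.mean(0); 
    H=cv2.convexHull(P.astype(np.float32)).reshape(-1,2)
    return least_squares(lambda c:np.linalg.norm(H-c,axis=1)-r,c0,loss='soft_l1',f_scale=.002).x
def blobs(f,lo,hi,minpx=12,box=None):
    X=cloud(f); m=(X[...,2]>lo)&(X[...,2]<hi)
    n,l=cv2.connectedComponents(m.astype(np.uint8)); out=[]
    for i in range(1,n):
        k=l==i
        if k.sum()<minpx: continue
        v,u=np.nonzero(k); out.append((X[k],f['img'][k].mean(0).round(),int(k.sum()),[int(u.mean()),int(v.mean())]))
    return out
E
python3 - <<'E'
from h import *
for n in('scene','side'):
    f=arm.grab_frame(n)
    for lo,hi in((.098,.112),(.076,.088)):
        for P,c,k,uv in blobs(f,lo,hi):
            if np.ptp(P[:,0])<.07 and np.ptp(P[:,1])<.07:
                print(n,lo,uv,k,c,'med',np.median(P,0).round(4),'mid',((P.max(0)+P.min(0))/2).round(4),'ext',np.ptp(P,0).round(3))
    for k in('bell1_grip','bell2_grip','plug1_head','plug2_head'):
        for r in arm.place_of(k,f): print(k,round(r['conf'],2),np.round(r['xyz'],3),proj(f,r['xyz']))
X=None
E
```

```text
scene 0.098 [105, 0] 23 [20. 13.  9.] med [ 0.4306 -1.1404  0.1015] mid [ 0.4272 -1.145   0.1036] ext [0.025 0.025 0.01 ]
scene 0.098 [75, 12] 48 [30. 22. 16.] med [ 0.5433 -1.1425  0.106 ] mid [ 0.5399 -1.1482  0.1047] ext [0.04  0.03  0.013]
scene 0.098 [229, 121] 102 [66. 64. 63.] med [ 0.4346 -0.3853  0.1042] mid [ 0.4371 -0.3835  0.1045] ext [0.041 0.045 0.012]
scene 0.098 [318, 146] 109 [157. 138.  66.] med [ 0.3037 -0.1553  0.1051] mid [ 0.304  -0.1562  0.1044] ext [0.044 0.043 0.013]
scene 0.098 [250, 155] 113 [74. 72. 71.] med [ 0.4671 -0.2473  0.1044] mid [ 0.4664 -0.249   0.1038] ext [0.039 0.045 0.011]
scene 0.098 [278, 237] 274 [78. 78. 82.] med [0.5745 0.0011 0.1082] mid [ 5.706e-01 -3.000e-04  1.052e-01] ext [0.052 0.043 0.014]
scene 0.098 [251, 243] 14 [78. 78. 79.] med [ 0.6332 -0.0251  0.1065] mid [ 0.631  -0.0277  0.1055] ext [0.009 0.008 0.013]
scene 0.098 [261, 252] 33 [88. 90. 93.] med [0.6278 0.0067 0.1051] mid [0.6268 0.0061 0.1053] ext [0.025 0.006 0.012]
scene 0.098 [171, 305] 196 [146. 117.  73.] med [ 0.8643 -0.0108  0.1096] mid [ 0.8589 -0.0174  0.1051] e
[... 6199 characters left out ...]
 mid [ 0.434  -0.3931  0.082 ] ext [0.033 0.03  0.012]
side 0.076 [254, 371] 28 [89. 76.  1.] med [ 0.3143 -0.425   0.0832] mid [ 0.3109 -0.4307  0.0817] ext [0.027 0.017 0.01 ]
side 0.076 [254, 384] 36 [88. 75.  1.] med [ 0.3022 -0.4553  0.082 ] mid [ 0.3067 -0.4469  0.0819] ext [0.034 0.023 0.012]
bell1_grip 0.79 [ 0.307 -0.437  0.088] [253, 376]
bell1_grip 0.71 [ 0.439 -0.386  0.092] [296, 332]
bell2_grip 0.93 [ 0.463 -0.13   0.092] [261, 251]
bell2_grip 0.91 [ 0.293 -0.288  0.091] [223, 322]
bell2_grip 0.85 [ 0.304 -0.153  0.094] [208, 277]
plug1_head 0.75 [ 0.644 -0.246  0.071] [338, 264]
plug2_head 0.56 [ 0.632 -0.19   0.069] [323, 251]
plug2_head 0.43 [ 0.472 -0.249  0.089] [282, 284]
```

Three dark bells are the ones meant: A (0.4665,-0.1295), B (0.4665,-0.2495) and C (0.437,-0.385), seen in the enlarged side view and dark brown in colour. The three yellow ones are the look-alikes. I'll start with A.

```bash
python3 -m creep '[[85,0,-30,10,0,0,0],[85,0,-40,0,0,0,0],[85,0,-40,0,0,0,0],[85,-40,-20,0,0,0,0],[85,-40,0,0,0,0,0],[85,-28,0,0,0,0,0],[85,0,0,0,0,0,0],[85,0,0,0,0,0,0]]' 40; python3 - <<'E'
from h import *
f=arm.grab_frame('wrist'); print(f['hand_eye'].round(3)); save(f,'w0')
s=arm.sense();print(s['eef_pos'],s['eef_rot'])
E
```

```text
time_s: 2.4
eef_pos: [0.4642, -0.1345, 0.2407]
eef_rot: [-0.001, 0.707, 0.0, 0.707]
wrist_force: [-0.0, 0.5, 0.4]
width: 0.0849
[[ 0.001 -0.284  0.959 -0.144]
 [-0.    -0.959 -0.284  0.073]
 [ 1.    -0.    -0.001 -0.   ]
 [ 0.     0.     0.     1.   ]]
[ 0.46423309 -0.1344032   0.24066505] [-8.20659453e-04  7.06952741e-01  4.26044057e-04  7.07260183e-01]
```

```bash
python3 -m creep '[[85,2,5,0,0,0,0.15],[85,0,0,0,0,0,0.15],[85,0,0,0,0,0,0.15],[85,0,0,0,0,0,0.15],[85,0,0,-20,0,0,0.15],[85,0,0,-40,0,0,0],[85,0,0,-40,0,0,0],[85,0,0,-40,0,0,0],[85,0,0,0,0,0,0]]'; python3 - <<'E'
from h import *
f=arm.grab_frame('side'); save(f,'s1')
E
```

```text
time_s: 3.35
eef_pos: [0.4797, -0.1281, 0.0981]
eef_rot: [-0.266, 0.652, 0.262, 0.66]
wrist_force: [-0.3, 0.0, -0.0]
width: 0.0853
```

View pics/s1.png

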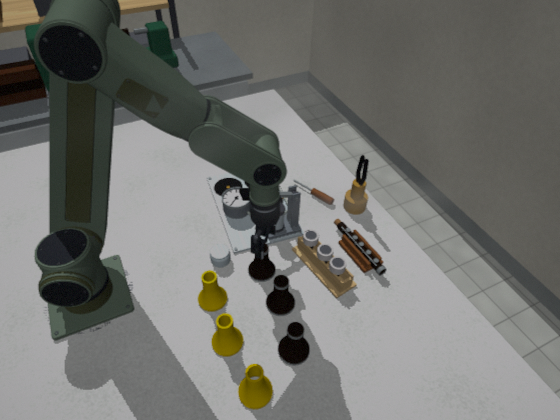

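```bash
python3 -m creep '[[85,-13,-1,0,0,0,0],[85,0,0,-15,0,0,0],[85,0,0,-12,0,0,0],[85,0,0,0,0,0,0]]'; python3 - <<'E'
from h import *
f=arm.grab_frame('side')
for P,c,k,uv in blobs(f,.098,.112):
  if np.ptp(P[:,0])<.07 and np.ptp(P[:,1])<.07 and P[:,1].mean()>-.5 and P[:,1].mean()<-.1: print(uv,k,c,((P.max(0)+P.min(0))/2).round(4))
E
```

```text
time_s: 3.8
eef_pos: [0.4733, -0.1312, 0.08]
eef_rot: [-0.271, 0.646, 0.258, 0.665]
wrist_force: [0.0, -0.3, -0.1]
width: 0.0847
[271, 237] 15 [27. 28. 31.] [ 0.5089 -0.1068  0.1042]
[265, 249] 34 [55. 53. 52.] [ 0.4735 -0.1365  0.104 ]
[258, 262] 22 [31. 32. 35.] [ 0.4388 -0.1715  0.1048]
[208, 277] 113 [136. 124.  12.] [ 0.3039 -0.1589  0.1034]
[281, 281] 116 [38. 36. 36.] [ 0.4669 -0.2506  0.103 ]
[224, 321] 136 [142. 127.  12.] [ 0.2952 -0.2935  0.1027]
[295, 330] 141 [33. 31. 30.] [ 0.4373 -0.3864  0.1038]
[254, 373] 160 [108.  93.   9.] [ 0.3093 -0.4384  0.1028]
```

```bash
cat > to.py <<'E'
import sys,numpy as np
from bench import arm
from scipy.spatial.transform import Rotation as R
# usage: to.py x y z yaw -> remaining shift mm and turn
s=arm.sense(); x,y,z,yaw=map(float,sys.argv[1:5])
T=R.from_euler('z',yaw)*R.from_quat([0,.5**.5,0,.5**.5])
print('t',s['time_s'],'F',np.round(s['wrist_force'],1),'w',round(s['width']*1e3,1),'go',np.round((np.array([x,y,z])-s['eef_pos'])*1e3,1),'turn',(T*R.from_quat(s['eef_rot']).inv()).as_rotvec().round(3))
E
python3 to.py .4665 -.1295 .071 .75
python3 -m creep '[[85,-7,2,0,0.007,0.032,0],[85,0,0,-9,0,0,0],[85,0,0,0,0,0,0],[85,0,0,0,0,0,0]]';python3 to.py .4665 -.1295 .071 .75
```

```text
t 3.85 F [-0.  -0.7 -0.2] w 84.7 go [-7.5  2.  -9.7] turn [ 0.008  0.034 -0.017]
time_s: 4.25
eef_pos: [0.469, -0.1303, 0.0745]
eef_rot: [-0.267, 0.653, 0.262, 0.658]
wrist_force: [0.2, -0.0, 0.6]
width: 0.0848
t 4.25 F [ 0.2 -0.   0.6] w 84.8 go [-2.5  0.8 -3.5] turn [ 0.003  0.008 -0.017]
```

```bash
python3 -m creep '[[85,-3,1,-4,0,0.008,-0.01],[30,0,0,0,0,0,0],[30,0,0,0,0,0,0],[30,0,0,0,0,0,0],[30,0,0,0,0,0,0],[30,0,0,0,0,0,0]]' 40;python3 to.py .4665 -.1295 .071 .75
python3 -m creep '[[30,0,0,20,0,0,0],[30,0,0,40,0,0,0],[30,0,0,40,0,0,0],[30,0,0,40,0,0,0],[30,0,0,40,0,0,0],[30,0,0,40,0,0,0],[30,0,0,30,0,0,0],[30,0,0,0,0,0,0]]';python3 to.py .614 .2315 .31 .75
```

```text
time_s: 4.85
eef_pos: [0.4661, -0.1292, 0.0706]
eef_rot: [-0.262, 0.657, 0.26, 0.657]
wrist_force: [0.0, 0.4, -0.0]
width: 0.0393
t 4.85 F [ 0.   0.4 -0. ] w 39.3 go [ 0.4 -0.3  0.4] turn [ 0.003  0.001 -0.006]
time_s: 5.65
eef_pos: [0.4598, -0.1277, 0.3261]
eef_rot: [-0.26, 0.661, 0.262, 0.654]
wrist_force: [-0.2, 0.3, -2.5]
width: 0.0394
t 5.65 F [-0.2  0.3 -2.5] w 39.4 go [154.2 359.2 -16.1] turn [ 0.001 -0.011 -0.006]
```

```bash
python3 -m creep '[[30,8,25,0,0,0,0],[30,17,40,0,0,0,0],[30,17,40,0,0,0,0],[30,17,40,0,0,0,0],[30,17,40,0,0,0,0],[30,17,40,0,0,0,0],[30,17,40,0,0,0,0],[30,17,40,0,0,0,0],[30,15,35,0,0,0,0],[30,8,15,0,0,0,0]]';python3 to.py .614 .2315 .0786 .75
python3 - <<'E'
from h import *
s=arm.sense();f=arm.grab_frame('side')
for k in ('pad1',):
  for r in arm.place_of(k,f): print(k,round(r['conf'],2),np.round(r['xyz'],3))
E
```

```text
time_s: 6.65
eef_pos: [0.6064, 0.2382, 0.3058]
eef_rot: [-0.257, 0.672, 0.261, 0.644]
wrist_force: [0.8, -0.3, -2.7]
width: 0.0395
t 6.65 F [ 0.8 -0.3 -2.7] w 39.5 go [   7.6   -6.7 -227.2] turn [ 0.009 -0.039  0.001]
pad1 0.9 [0.6   0.117 0.013]
pad1 0.88 [0.611 0.234 0.007]
pad1 0.81 [0.505 0.243 0.013]
```

```bash
python3 -m creep '[[30,8,-7,-30,0.009,-0.039,0],[30,0,0,-40,0,0,0],[30,0,0,-20,0,0,0],[30,0,0,0,0,0,0],[30,0,0,0,0,0,0]]';python3 to.py .614 .2315 .0786 .75
python3 - <<'E'
from h import *
for cam in('scene','side'):
  f=arm.grab_frame(cam); im=cv2.imread(f'pics/{cam}0.png')  # initial, unobstructed pads
  K,R,t=f['K'],f['R'],f['t']; h,w=im.shape[:2]
  v,u=np.mgrid[:h,:w]; ray=np.stack([(u-K[0,2])/K[0,0],(v-K[1,2])/K[1,1],np.ones((h,w))],-1)@R; C=-R.T@t
  X=C+ray*((.008-C[2])/ray[...,2])[...,None]
  g=im.max(2)<75
  for c in((.602,.118),(.614,.2315),(.505,.243)):
    m=g&(np.hypot(X[...,0]-c[0],X[...,1]-c[1])<.062)
    n,l,st,_=cv2.connectedComponentsWithStats(m.astype(np.uint8)); i=1+st[1:,4].argmax(); P=X[l==i]
    print(cam,c,'mean',P.mean(0)[:2].round(4),'mid',((P.max(0)+P.min(0))/2)[:2].round(4),'ext',np.ptp(P,0)[:2].round(3),'fit',fitc(P[:,:2],.05).round(4))
E
```

```text
time_s: 7.25
eef_pos: [0.6108, 0.2256, 0.2069]
eef_rot: [-0.26, 0.662, 0.257, 0.654]
wrist_force: [0.8, -0.2, -1.5]
width: 0.0395
t 7.25 F [ 0.8 -0.2 -1.5] w 39.5 go [   3.2    5.9 -128.3] turn [ 0.007 -0.008  0.001]
scene (0.602, 0.118) mean [0.601  0.1181] mid [0.6012 0.1174] ext [0.093 0.093] fit [0.6006 0.115 ]
scene (0.614, 0.2315) mean [0.6131 0.2306] mid [0.613  0.2301] ext [0.093 0.094] fit [0.6141 0.2277]
scene (0.505, 0.243) mean [0.5037 0.2421] mid [0.503  0.2413] ext [0.092 0.094] fit [0.5019 0.2416]
side (0.602, 0.118) mean [0.6002 0.1132] mid [0.6058 0.1171] ext [0.114 0.122] fit [0.6033 0.1212]
side (0.614, 0.2315) mean [0.6123 0.2285] mid [0.6107 0.2304] ext [0.107 0.111] fit [0.6095 0.2254]
side (0.505, 0.243) mean [0.5076 0.249 ] mid [0.5076 0.2394] ext [0.099 0.101] fit [0.5078 0.2377]
```

```bash
python3 -m creep '[[30,2,5,-30,0.007,-0.008,0],[30,0,0,-40,0,0,0],[30,0,0,-25,0,0,0],[30,0,0,-10,0,0,0],[30,0,0,0,0,0,0],[30,0,0,0,0,0,0]]';python3 to.py .613 .2305 .0786 .75
```

```text
time_s: 7.95
eef_pos: [0.6199, 0.2325, 0.1115]
eef_rot: [-0.259, 0.649, 0.258, 0.667]
wrist_force: [0.5, 0.4, -1.9]
width: 0.0393
t 7.95 F [ 0.5  0.4 -1.9] w 39.3 go [ -6.9  -2.  -32.9] turn [-0.008  0.023  0.002]
```

```bash
python3 -m creep '[[30,-7,-2,-5,-0.008,0.023,0],[30,0,0,-10,0,0,0],[30,0,0,0,0,0,0],[30,0,0,0,0,0,0]]';python3 to.py .613 .2305 .0786 .75
```

```text
time_s: 8.35
eef_pos: [0.6149, 0.2312, 0.1002]
eef_rot: [-0.258, 0.656, 0.258, 0.661]
wrist_force: [-0.2, -0.0, -2.0]
width: 0.0394
t 8.35 F [-0.2 -0.  -2. ] w 39.4 go [ -1.9  -0.7 -21.6] turn [-0.003  0.006  0.002]
```

```bash
python3 - <<'E'
from h import *
s=arm.sense();f=arm.grab_frame('scene')
cv2.imwrite('pics/c1.png',cv2.resize(f['img'][170:370,200:450,::-1],(750,600)))
E
```

```text
(no output)
```

View pics/c1.png

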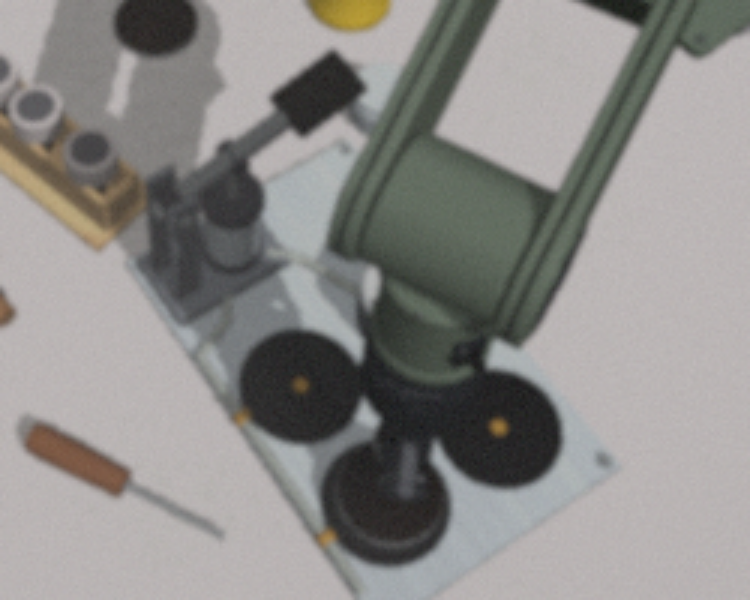

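The held bell hangs concentrically over the far pad (crop pixel (388,500)). I'll lower it.

```bash
python3 -m creep '[[30,-2,-1,-10,-0.003,0.006,0],[30,0,0,-10,0,0,0],[30,0,0,-3,0,0,0],[30,0,0,0,0,0,0],[30,0,0,0,0,0,0]]';python3 to.py .613 .2305 .0786 .75
```

```text
time_s: 8.9
eef_pos: [0.6136, 0.2305, 0.0787]
eef_rot: [-0.259, 0.657, 0.258, 0.659]
wrist_force: [-0.6, -0.5, 1.6]
width: 0.0395
t 8.9 F [-0.6 -0.5  1.6] w 39.5 go [-0.6 -0.  -0.1] turn [-0.     0.003  0.002]
```

```bash
python3 -m creep '[[85,0,0,0,0,0,0],[85,0,0,0,0,0,0],[85,0,0,0,0,0,0],[85,0,0,20,0,0,0],[85,0,0,40,0,0,0],[85,0,0,40,0,0,0],[85,0,0,40,0,0,0],[85,0,0,40,0,0,0],[85,0,0,10,0,0,0]]'
python3 -m creep '[[85,-8,-25,0,0,0,0],[85,-14,-46,0,0,0,0],[85,-14,-46,0,0,0,0],[85,-14,-46,0,0,0,0],[85,-14,-46,0,0,0,0],[85,-14,-46,0,0,0,0],[85,-14,-46,0,0,0,0],[85,-14,-46,0,0,0,0],[85,-14,-46,0,0,0,0],[85,-10,-35,0,0,0,0]]';python3 to.py .4665 -.2495 .071 .75
python3 - <<'E'
from h import *
for n in('scene','side'):
  f=arm.grab_frame(n)
  for P,c,k,uv in blobs(f,.098,.12):
    if np.ptp(P[:,0])<.07 and np.ptp(P[:,1])<.07 and P[:,1].mean()>-.5 and P[:,0].mean()>.4: print(n,uv,k,c,((P.max(0)+P.min(0))/2).round(4))
E
```

```text
time_s: 9.8
eef_pos: [0.6109, 0.2296, 0.27]
eef_rot: [-0.258, 0.66, 0.258, 0.656]
wrist_force: [0.6, 0.4, 1.2]
width: 0.0851
time_s: 10.8
eef_pos: [0.4741, -0.207, 0.2651]
eef_rot: [-0.261, 0.658, 0.263, 0.655]
wrist_force: [0.5, -0.6, 0.2]
width: 0.0855
t 10.8 F [ 0.5 -0.6  0.2] w 85.5 go [  -7.6  -42.5 -194.1] turn [-0.001 -0.005 -0.008]
scene [229, 121] 106 [74. 72. 72.] [ 0.436  -0.3838  0.1039]
scene [250, 154] 106 [76. 74. 73.] [ 0.4665 -0.2466  0.1039]
scene [278, 237] 287 [74. 74. 77.] [ 0.5705 -0.0012  0.1086]
scene [250, 243] 18 [75. 74. 76.] [ 0.6321 -0.0283  0.1087]
scene [261, 251] 52 [82. 83. 86.] [0.6269 0.0047 0.1094]
scene [170, 304] 236 [136. 108.  68.] [ 0.859  -0.0181  0.1086]
scene [333, 321] 216 [60. 59. 59.] [0.6129 0.2332 0.108 ]
side [173, 16] 31 [34. 34. 37.] [0.7011 1.5412 0.1089]
side [256, 158] 88 [36. 35. 33.] [0.6136 0.2286 0.1074]
side [358, 184] 103 [98. 79. 44.] [ 0.8592 -0.0233  0.1091]
side [295, 206] 41 [67. 69. 72.] [ 0.6231 -0.032   0.1091]
side [281, 281] 118 [49. 46. 44.] [ 0.4669 -0.2507  0.1031]
side [295, 330] 137 [46. 43. 41.] [ 0.4374 -0.3868  0.1035]
```

```bash
python3 -m creep '[[85,-8,-30,0,0,0,0],[85,0,-11,-10,0,0,0],[85,0,0,-40,0,0,0],[85,0,0,-40,0,0,0],[85,0,0,-40,0,0,0],[85,0,0,-20,0,0,0],[85,0,0,0,0,0,0],[85,0,0,0,0,0,0]]';python3 to.py .4665 -.2495 .071 .75
```

```text
time_s: 11.7
eef_pos: [0.4663, -0.2445, 0.1055]
eef_rot: [-0.257, 0.658, 0.263, 0.657]
wrist_force: [0.3, 0.6, 0.7]
width: 0.0849
t 11.7 F [0.3 0.6 0.7] w 84.9 go [  0.2  -5.  -34.5] turn [-0.007 -0.006 -0.004]
```

```bash
python3 -m creep '[[85,0,-6,0,-0.007,-0.006,0],[85,0,0,-20,0,0,0],[85,0,0,-15,0,0,0],[85,0,0,0,0,0,0],[85,0,0,0,0,0,0]]';python3 to.py .4665 -.2495 .071 .75
```

```text
time_s: 12.2
eef_pos: [0.4717, -0.2531, 0.0765]
eef_rot: [-0.265, 0.654, 0.256, 0.661]
wrist_force: [-0.2, 0.1, 0.5]
width: 0.0853
t 12.2 F [-0.2  0.1  0.5] w 85.3 go [-5.2  3.6 -5.5] turn [ 0.008  0.014 -0.005]
```

```bash
python3 -m creep '[[85,-5,4,-5,0.008,0.014,0],[85,-1,0,-2,0,0,0],[30,0,0,0,0,0,0],[30,0,0,0,0,0,0],[30,0,0,0,0,0,0],[30,0,0,0,0,0,0],[30,0,0,0,0,0,0]]' 40;python3 to.py .4665 -.2495 .071 .75
python3 -m creep '[[30,0,0,20,0,0,0],[30,0,0,40,0,0,0],[30,0,0,40,0,0,0],[30,0,0,40,0,0,0],[30,0,0,40,0,0,0],[30,0,0,40,0,0,0],[30,0,0,30,0,0,0],[30,0,0,0,0,0,0]]';python3 to.py .504 .242 .30 .75
```

```text
time_s: 12.9
eef_pos: [0.4673, -0.25, 0.0727]
eef_rot: [-0.262, 0.656, 0.259, 0.659]
wrist_force: [0.5, 1.5, -0.5]
width: 0.0385
t 12.9 F [ 0.5  1.5 -0.5] w 38.5 go [-0.8  0.5 -1.7] turn [ 0.003  0.006 -0.005]
time_s: 13.7
eef_pos: [0.4619, -0.2473, 0.3281]
eef_rot: [-0.259, 0.659, 0.262, 0.656]
wrist_force: [-0.3, 0.2, -0.9]
width: 0.0384
t 13.7 F [-0.3  0.2 -0.9] w 38.4 go [ 42.1 489.3 -28.1] turn [-0.002 -0.005 -0.005]
```

```bash
python3 -m creep '[[30,3,30,0,0,0,0],[30,4,46,0,0,0,0],[30,4,46,0,0,0,0],[30,4,46,0,0,0,0],[30,4,46,0,0,0,0],[30,4,46,0,0,0,0],[30,4,46,0,0,0,0],[30,4,46,0,0,0,0],[30,4,46,0,0,0,0],[30,4,46,0,0,0,0]]'
python3 -m creep '[[30,2,25,0,0,0,0],[30,0,0,0,0,0,0],[30,0,0,0,0,0,0]]';python3 to.py .504 .242 .081 .75
```

```text
time_s: 14.7
eef_pos: [0.4934, 0.207, 0.3105]
eef_rot: [-0.253, 0.669, 0.26, 0.649]
wrist_force: [1.3, 0.0, -1.8]
width: 0.0383
time_s: 15.0
eef_pos: [0.493, 0.2382, 0.3034]
eef_rot: [-0.256, 0.671, 0.263, 0.644]
wrist_force: [-0.3, -0.5, -1.6]
width: 0.0389
t 15.0 F [-0.3 -0.5 -1.6] w 38.9 go [  11.     3.8 -222.4] turn [ 0.005 -0.04  -0.001]
```

```bash
python3 -m creep '[[30,11,4,-20,0.005,-0.04,0],[30,0,0,-40,0,0,0],[30,0,0,-40,0,0,0],[30,0,0,-40,0,0,0],[30,0,0,-20,0,0,0],[30,0,0,0,0,0,0],[30,0,0,0,0,0,0]]';python3 to.py .504 .242 .081 .75
```

```text
time_s: 15.7
eef_pos: [0.5016, 0.2323, 0.1352]
eef_rot: [-0.258, 0.66, 0.255, 0.658]
wrist_force: [0.1, -0.1, -1.7]
width: 0.0382
t 15.7 F [ 0.1 -0.1 -1.7] w 38.2 go [  2.4   9.7 -54.2] turn [ 0.005 -0.002  0.008]
```

```bash
python3 -m creep '[[30,2,10,0,0.005,0,0],[30,0,0,-15,0,0,0],[30,0,0,-15,0,0,0],[30,0,0,-5,0,0,0],[30,0,0,0,0,0,0],[30,0,0,0,0,0,0]]';python3 to.py .504 .242 .081 .75
```

```text
time_s: 16.3
eef_pos: [0.5102, 0.2461, 0.1083]
eef_rot: [-0.254, 0.653, 0.257, 0.665]
wrist_force: [0.1, 0.5, -2.4]
width: 0.0383
t 16.3 F [ 0.1  0.5 -2.4] w 38.3 go [ -6.2  -4.1 -27.3] turn [-0.01   0.014  0.01 ]
```

```bash
python3 -m creep '[[30,-6,-4,-10,-0.01,0.014,0.01],[30,0,0,-10,0,0,0],[30,0,0,0,0,0,0],[30,0,0,0,0,0,0]]';python3 to.py .504 .242 .081 .75
```

```text
time_s: 16.7
eef_pos: [0.5045, 0.2423, 0.0885]
eef_rot: [-0.26, 0.657, 0.259, 0.659]
wrist_force: [0.1, -0.1, -1.3]
width: 0.0382
t 16.7 F [ 0.1 -0.1 -1.3] w 38.2 go [-0.5 -0.3 -7.5] turn [-0.     0.002 -0.001]
```

```bash
python3 -m creep '[[30,0,0,-5,0,0,0],[30,0,0,-3,0,0,0],[30,0,0,-1,0,0,0],[30,0,0,0,0,0,0]]';python3 to.py .504 .242 .081 .75
python3 -m creep '[[85,0,0,0,0,0,0],[85,0,0,0,0,0,0],[85,0,0,0,0,0,0],[85,0,0,20,0,0,0],[85,0,0,40,0,0,0],[85,0,0,40,0,0,0],[85,0,0,40,0,0,0],[85,0,0,40,0,0,0],[85,0,0,10,0,0,0]]'
python3 -m creep '[[85,-3,-25,0,0,0,0],[85,-5,-47,0,0,0,0],[85,-5,-47,0,0,0,0],[85,-5,-47,0,0,0,0],[85,-5,-47,0,0,0,0],[85,-5,-47,0,0,0,0],[85,-5,-47,0,0,0,0],[85,-5,-47,0,0,0,0],[85,-5,-47,0,0,0,0],[85,-5,-47,0,0,0,0]]'
python3 -m creep '[[85,-5,-47,0,0,0,0],[85,-5,-47,0,0,0,0],[85,-5,-40,0,0,0,0],[85,-3,-20,0,0,0,0],[85,0,0,0,0,0,0]]';python3 to.py .437 -.385 .071 .75
python3 - <<'E'
from h import *
for n in('scene','side'):
  f=arm.grab_frame(n)
  for P,c,k,uv in blobs(f,.098,.12):
    if np.ptp(P[:,0])<.07 and np.ptp(P[:,1])<.07 and P[:,1].mean()>-.5 and P[:,0].mean()>.4: print(n,uv,k,c,((P.max(0)+P.min(0))/2).round(4))
E
```

```text
time_s: 17.1
eef_pos: [0.5049, 0.2427, 0.081]
eef_rot: [-0.259, 0.657, 0.259, 0.659]
wrist_force: [1.5, -0.1, -1.8]
width: 0.0386
t 17.1 F [ 1.5 -0.1 -1.8] w 38.6 go [-0.9 -0.7  0. ] turn [-0.001  0.003 -0.001]
time_s: 18.0
eef_pos: [0.5027, 0.2416, 0.2749]
eef_rot: [-0.259, 0.659, 0.259, 0.657]
wrist_force: [-0.3, -0.4, 0.5]
width: 0.0851
time_s: 19.0
eef_pos: [0.4503, -0.2158, 0.2716]
eef_rot: [-0.262, 0.656, 0.264, 0.657]
wrist_force: [0.7, -0.7, -0.3]
width: 0.085
time_s: 19.5
eef_pos: [0.4277, -0.3814, 0.2665]
eef_rot: [-0.257, 0.658, 0.263, 0.656]
wrist_force: [0.1, 0.3, -0.0]
width: 0.0852
t 19.5 F [ 0.1  0.3 -0. ] w 85.2 go [   9.3   -3.6 -195.5] turn [-0.007 -0.006 -0.004]
scene [229, 121] 99 [75. 73. 72.] [ 0.4376 -0.3823  0.1041]
scene [278, 237] 288 [72. 72. 75.] [ 0.5703 -0.0008  0.1094]
scene [250, 243] 17 [74. 73. 74.] [ 0.6325 -0.0276  0.109 ]
scene [261, 251] 52 [80. 81. 84.] [0.627  0.0051 0.1088]
scene [373, 295] 216 [59. 58. 57.] [0.5032 0.2444 0.1085]
scene [170, 304] 235 [132. 105.  65.] [ 0.8586 -0.0168  0.109 ]
scene [333, 321] 220 [58. 57. 57.] [0.6128 0.2332 0.1079]
side [173, 16] 27 [36. 36. 39.] [0.6979 1.5413 0.1094]
side [358, 184] 107 [104.  84.  45.] [ 0.8589 -0.0233  0.1089]
side [273, 212] 52 [51. 53. 56.] [ 0.5588 -0.0161  0.1057]
side [295, 330] 139 [52. 49. 47.] [ 0.4373 -0.387   0.1031]
```

Bells A and B are on their pads. Next is C.

```bash
python3 -m creep '[[85,9,-4,-20,-0.007,-0.006,0],[85,0,0,-40,0,0,0],[85,0,0,-40,0,0,0],[85,0,0,-40,0,0,0],[85,0,0,-15,0,0,0],[85,0,0,0,0,0,0],[85,0,0,0,0,0,0]]';python3 to.py .437 -.385 .071 .75
```

```text
time_s: 20.3
eef_pos: [0.4402, -0.3713, 0.1094]
eef_rot: [-0.265, 0.654, 0.265, 0.658]
wrist_force: [0.3, -0.2, 0.9]
width: 0.085
t 20.3 F [ 0.3 -0.2  0.9] w 85.0 go [ -3.2 -13.7 -38.4] turn [-0.002  0.005 -0.017]
```

```bash
python3 -m creep '[[85,-3,-14,0,0,0.005,0],[85,0,0,-12,0,0,0],[85,0,0,-12,0,0,0],[85,0,0,0,0,0,0],[85,0,0,0,0,0,0]]';python3 to.py .437 -.385 .071 .75
```

```text
time_s: 20.8
eef_pos: [0.4393, -0.3875, 0.0878]
eef_rot: [-0.267, 0.654, 0.263, 0.657]
wrist_force: [-0.5, -0.6, -0.1]
width: 0.0851
t 20.8 F [-0.5 -0.6 -0.1] w 85.1 go [ -2.3   2.5 -16.8] turn [ 0.004  0.006 -0.018]
```

```bash
python3 -m creep '[[85,-2,2,-10,0.004,0.006,0],[85,-1,0,-7,0,0,0],[85,0,0,0,0,0,0]]';python3 to.py .437 -.385 .071 .75;
python3 -m creep '[[30,0,0,0,0,0,0],[30,0,0,0,0,0,0],[30,0,0,0,0,0,0],[30,0,0,0,0,0,0],[30,0,0,0,0,0,0]]' 40;python3 to.py .437 -.385 .071 .75
```

```text
time_s: 21.1
eef_pos: [0.4359, -0.3853, 0.0695]
eef_rot: [-0.265, 0.656, 0.265, 0.655]
wrist_force: [0.4, 0.2, -0.3]
width: 0.0846
t 21.1 F [ 0.4  0.2 -0.3] w 84.6 go [1.1 0.3 1.5] turn [-0.001 -0.001 -0.018]
time_s: 21.6
eef_pos: [0.4361, -0.3852, 0.0696]
eef_rot: [-0.265, 0.656, 0.265, 0.655]
wrist_force: [-0.2, -0.0, -1.9]
width: 0.0385
t 21.6 F [-0.2 -0.  -1.9] w 38.5 go [0.9 0.2 1.4] turn [-0.001 -0.001 -0.018]
```

```bash
python3 -m creep '[[30,0,0,20,0,0,0],[30,0,0,40,0,0,0],[30,0,0,40,0,0,0],[30,0,0,40,0,0,0],[30,0,0,40,0,0,0],[30,0,0,40,0,0,0],[30,0,0,35,0,0,0],[30,0,0,0,0,0,0]]'
python3 -m creep '[[30,8,25,0,0,0,0],[30,14,43,0,0,0,0],[30,14,43,0,0,0,0],[30,14,43,0,0,0,0],[30,14,43,0,0,0,0],[30,14,43,0,0,0,0],[30,14,43,0,0,0,0],[30,14,43,0,0,0,0],[30,14,43,0,0,0,0],[30,14,43,0,0,0,0]]'
python3 -m creep '[[30,14,43,0,0,0,0],[30,14,43,0,0,0,0],[30,8,25,0,0,0,0],[30,0,0,0,0,0,0],[30,0,0,0,0,0,0]]';python3 to.py .601 .1175 .0776 .75
```

```text
time_s: 22.4
eef_pos: [0.4316, -0.3814, 0.3307]
eef_rot: [-0.262, 0.657, 0.268, 0.654]
wrist_force: [0.6, 0.3, -1.7]
width: 0.038
time_s: 23.4
eef_pos: [0.5612, 0.0416, 0.3164]
eef_rot: [-0.255, 0.665, 0.268, 0.649]
wrist_force: [1.0, 0.6, -1.6]
width: 0.0384
time_s: 23.9
eef_pos: [0.5958, 0.1632, 0.3061]
eef_rot: [-0.256, 0.669, 0.271, 0.643]
wrist_force: [-1.0, -0.0, -1.4]
width: 0.0381
t 23.9 F [-1.  -0.  -1.4] w 38.1 go [   5.2  -45.7 -228.5] turn [-0.007 -0.043 -0.015]
```

```bash
python3 -m creep '[[30,5,-44,0,-0.007,-0.043,-0.015],[30,0,0,-20,0,0,0],[30,0,0,-40,0,0,0],[30,0,0,-40,0,0,0],[30,0,0,-15,0,0,0],[30,0,0,0,0,0,0],[30,0,0,0,0,0,0]]';python3 to.py .601 .1175 .0776 .75
```

```text
time_s: 24.6
eef_pos: [0.5964, 0.1081, 0.1849]
eef_rot: [-0.257, 0.661, 0.255, 0.657]
wrist_force: [-0.1, 0.3, -2.0]
width: 0.0384
t 24.6 F [-0.1  0.3 -2. ] w 38.4 go [   4.6    9.4 -107.3] turn [ 0.005 -0.003  0.01 ]
```

```bash
python3 -m creep '[[30,4,9,-10,0.005,-0.003,0.01],[30,0,0,-30,0,0,0],[30,0,0,-20,0,0,0],[30,0,0,0,0,0,0],[30,0,0,0,0,0,0]]';python3 to.py .601 .1175 .0776 .75
```

```text
time_s: 25.1
eef_pos: [0.6052, 0.1188, 0.1286]
eef_rot: [-0.26, 0.653, 0.259, 0.663]
wrist_force: [-0.5, -0.7, -1.7]
width: 0.0385
t 25.1 F [-0.5 -0.7 -1.7] w 38.5 go [ -4.2  -1.3 -51. ] turn [-0.004  0.014 -0.001]
```

```bash
python3 -m creep '[[30,-4,-1,-10,-0.004,0.014,0],[30,0,0,-20,0,0,0],[30,0,0,-10,0,0,0],[30,0,0,0,0,0,0],[30,0,0,0,0,0,0]]';python3 to.py .601 .1175 .0776 .75
```

```text
time_s: 25.6
eef_pos: [0.604, 0.1188, 0.0916]
eef_rot: [-0.26, 0.655, 0.259, 0.66]
wrist_force: [-0.5, 0.2, -2.3]
width: 0.0382
t 25.6 F [-0.5  0.2 -2.3] w 38.2 go [ -3.   -1.3 -14. ] turn [-0.002  0.007 -0.001]
```

```bash
python3 -m creep '[[30,-3,-1,-5,-0.002,0.007,0],[30,-1,0,-5,0,0,0],[30,0,0,-3,0,0,0],[30,0,0,-1,0,0,0],[30,0,0,0,0,0,0]]';python3 to.py .601 .1175 .0776 .75
python3 -m creep '[[85,0,0,0,0,0,0],[85,0,0,0,0,0,0],[85,0,0,0,0,0,0],[85,0,0,20,0,0,0],[85,0,0,40,0,0,0],[85,0,0,40,0,0,0],[85,0,0,40,0,0,0],[85,0,0,30,0,0,0],[85,0,0,0,0,0,0]]'
python3 -m creep '[[85,0,-20,0,0,0,-0.1],[85,4,-40,0,0,0,-0.12],[85,4,-40,0,0,0,-0.12],[85,4,-40,0,0,0,-0.12],[85,4,-40,0,0,0,-0.12],[85,4,-40,0,0,0,0],[85,4,-25,0,0,0,0],[85,0,0,0,0,0,0],[85,0,0,0,0,0,0]]';python3 to.py .6237 -.1275 .051 .16
python3 - <<'E'
from h import *
for n in('scene','side'):
  f=arm.grab_frame(n)
  for P,c,k,uv in blobs(f,.098,.12)+blobs(f,.076,.088):
    if np.ptp(P[:,0])<.07 and np.ptp(P[:,1])<.07 and P[:,1].mean()>-.5 and P[:,0].mean()>.4 and k>60: print(n,uv,k,c,((P.max(0)+P.min(0))/2).round(4))
E
```

```text
time_s: 26.1
eef_pos: [0.6008, 0.1179, 0.0785]
eef_rot: [-0.26, 0.657, 0.259, 0.659]
wrist_force: [-0.0, -0.3, -2.8]
width: 0.0382
t 26.1 F [-0.  -0.3 -2.8] w 38.2 go [ 0.2 -0.4 -0.9] turn [ 0.     0.003 -0.001]
time_s: 27.0
eef_pos: [0.6004, 0.1178, 0.2569]
eef_rot: [-0.26, 0.656, 0.259, 0.66]
wrist_force: [-0.3, -0.2, 0.7]
width: 0.0854
time_s: 27.9
eef_pos: [0.6218, -0.1349, 0.2513]
eef_rot: [-0.053, 0.705, 0.052, 0.705]
wrist_force: [0.3, 1.2, 1.0]
width: 0.0852
t 27.9 F [0.3 1.2 1. ] w 85.2 go [   1.9    7.4 -200.3] turn [0.002 0.001 0.01 ]
scene [278, 237] 281 [77. 77. 80.] [ 0.5705 -0.001   0.1089]
scene [316, 287] 204 [61. 59. 59.] [0.5882 0.1514 0.1078]
scene [373, 295] 215 [64. 62. 62.] [0.5031 0.2441 0.1081]
scene [170, 304] 238 [141. 112.  70.] [ 0.859  -0.0181  0.1087]
scene [333, 321] 216 [61. 60. 59.] [0.6122 0.2331 0.1087]
scene [197, 194] 209 [129. 125. 126.] [ 0.643  -0.2438  0.082 ]
scene [211, 206] 219 [130. 125. 126.] [ 0.6346 -0.1903  0.0816]
scene [229, 220] 234 [125. 122. 122.] [ 0.6238 -0.1264  0.0818]
side [257, 158] 95 [44. 43. 42.] [0.6141 0.2306 0.1069]
side [225, 165] 101 [52. 52. 51.] [0.5048 0.2416 0.1063]
side [260, 174] 101 [33. 31. 30.] [0.5891 0.1491 0.107 ]
side [358, 184] 109 [92. 74. 40.] [ 0.8595 -0.0214  0.1085]
side [276, 208] 187 [56. 58. 62.] [ 0.5704 -0.0095  0.1091]
side [310, 235] 152 [109. 109. 111.] [ 0.6236 -0.1304  0.0805]
side [325, 249] 168 [109. 108. 111.] [ 0.6355 -0.1952  0.08  ]
side [337, 263] 175 [107. 107. 110.] [ 0.6428 -0.2489  0.0808]
```

Bell C was knocked about 33 mm aside, and now stands at (0.589,0.150). I'll put it right before plugging.

```bash
python3 -m creep '[[85,-3,25,0,0,0,0],[85,-5,45,0,0,0,0],[85,-5,45,0,0,0,0],[85,-5,45,0,0,0,0],[85,-5,45,0,0,0,0],[85,-5,45,0,0,0,0],[85,-5,30,0,0,0,0],[85,0,0,0,0,0,0],[85,0,0,0,0,0,0]]';python3 to.py .589 .150 .079 .16
python3 - <<'E'
from h import *
s=arm.sense();f=arm.grab_frame('wrist'); save(f,'w1')
from scipy.spatial.transform import Rotation as R
p=np.array(s['eef_pos']);Rt=R.from_quat(s['eef_rot']).as_matrix();H=f['hand_eye']
g=dict(f); Rw=Rt@H[:3,:3]; tw=Rt@H[:3,3]+p; g['R']=Rw.T; g['t']=-Rw.T@tw
for P,c,k,uv in blobs(g,.10,.12):
    if np.ptp(P[:,0])<.07 and np.ptp(P[:,1])<.07 and k>60: print(uv,k,c,((P.max(0)+P.min(0))/2).round(4),np.ptp(P,0).round(3))
E
```

```text
time_s: 28.9
eef_pos: [0.5816, 0.1678, 0.2513]
eef_rot: [-0.058, 0.704, 0.059, 0.705]
wrist_force: [-0.0, -1.1, -0.1]
width: 0.0848
t 28.9 F [-0.  -1.1 -0.1] w 84.8 go [   7.4  -17.8 -172.3] turn [-0.001  0.001 -0.005]
[198, 86] 1407 [45. 40. 36.] [0.5042 0.2443 0.1082] [0.041 0.04  0.016]
[338, 126] 1191 [47. 42. 38.] [0.613  0.233  0.1081] [0.04  0.04  0.016]
[288, 219] 1127 [47. 43. 40.] [0.589  0.1514 0.1081] [0.04  0.041 0.016]
[243, 359] 1614 [68. 70. 75.] [0.5704 0.0006 0.1099] [0.051 0.04  0.02 ]
[301, 365] 371 [59. 62. 65.] [0.6268 0.0066 0.11  ] [0.026 0.005 0.02 ]
```

View pics/w1.png

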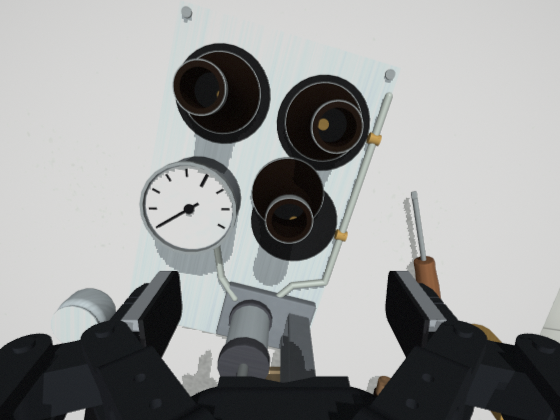

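Wrist view: bells at (198,86) and (338,126) sit centred on their pads. C at (288,219) is displaced and upright.

```bash
python3 -m creep '[[85,7,-16,-10,0,0,0],[85,0,0,-35,0,0,0],[85,0,0,-40,0,0,0],[85,0,0,-35,0,0,0],[85,0,0,-15,0,0,0],[85,0,0,0,0,0,0],[85,0,0,0,0,0,0]]';python3 to.py .589 .151 .079 .16
```

```text
time_s: 29.65
eef_pos: [0.5912, 0.1369, 0.1103]
eef_rot: [-0.055, 0.703, 0.053, 0.707]
wrist_force: [-1.0, -0.5, 0.3]
width: 0.0852
t 29.65 F [-1.  -0.5  0.3] w 85.2 go [ -2.2  14.1 -31.3] turn [0.002 0.005 0.006]
```

```bash
python3 -m creep '[[85,-2,14,-5,0,0.005,0],[85,0,0,-15,0,0,0],[85,0,0,0,0,0,0],[85,0,0,0,0,0,0]]';python3 to.py .589 .151 .079 .16
```

```text
time_s: 30.05
eef_pos: [0.5926, 0.152, 0.0939]
eef_rot: [-0.053, 0.702, 0.053, 0.708]
wrist_force: [-0.4, 0.3, 0.2]
width: 0.0845
t 30.05 F [-0.4  0.3  0.2] w 84.5 go [ -3.6  -1.  -14.9] turn [-0.     0.008  0.009]
```

```bash
python3 -m creep '[[85,-4,-1,-8,0,0.008,0],[85,-1,0,-7,0,0,0],[85,0,0,-1,0,0,0],[30,0,0,0,0,0,0],[30,0,0,0,0,0,0],[30,0,0,0,0,0,0],[30,0,0,0,0,0,0],[30,0,0,0,0,0,0]]';python3 to.py .589 .151 .079 .16
python3 -m creep '[[30,0,0,10,0,0,0],[30,0,0,10,0,0,0],[30,3,-11,0,0,0,0],[30,4,-11,0,0,0,0],[30,4,-11,0,0,0,0],[30,0,0,0,0,0,0],[30,0,0,0,0,0,0]]';python3 to.py .601 .1175 .079 .16
```

```text
time_s: 30.85
eef_pos: [0.5885, 0.1519, 0.0793]
eef_rot: [-0.053, 0.704, 0.054, 0.706]
wrist_force: [0.6, 0.5, -0.4]
width: 0.0385
t 30.85 F [ 0.6  0.5 -0.4] w 38.5 go [ 0.5 -0.9 -0.3] turn [-0.002  0.004  0.009]
time_s: 31.55
eef_pos: [0.6, 0.1146, 0.1005]
eef_rot: [-0.053, 0.704, 0.053, 0.706]
wrist_force: [0.2, 0.0, -2.6]
width: 0.0381
t 31.55 F [ 0.2  0.  -2.6] w 38.1 go [  1.    2.9 -21.5] turn [-0.001  0.002  0.01 ]
```

```bash
python3 -m creep '[[30,1,3,-8,0,0,0],[30,0,0,-8,0,0,0],[30,0,0,-4,0,0,0],[30,0,0,-1,0,0,0],[30,0,0,0,0,0,0]]';python3 to.py .601 .1175 .079 .16
```

```text
time_s: 32.05
eef_pos: [0.601, 0.1182, 0.0792]
eef_rot: [-0.054, 0.704, 0.053, 0.706]
wrist_force: [0.0, -1.5, -2.3]
width: 0.0384
t 32.05 F [ 0.  -1.5 -2.3] w 38.4 go [ 0.  -0.7 -0.2] turn [-0.     0.002  0.009]
```

```bash
cat >> h.py <<'E'
def wrist():
    from scipy.spatial.transform import Rotation as R
    s=arm.sense();f=arm.grab_frame('wrist')
    p=np.array(s['eef_pos']);Rt=R.from_quat(s['eef_rot']).as_matrix();H=f['hand_eye']
    Rw=Rt@H[:3,:3]; f['R']=Rw.T; f['t']=-Rw.T@(Rt@H[:3,3]+p); return f
def look(f,lo,hi,k0=60):
    for P,c,k,uv in blobs(f,lo,hi):
        if np.ptp(P[:,0])<.07 and np.ptp(P[:,1])<.07 and k>k0 and -.5<P[:,1].mean()<.4 and .4<P[:,0].mean()<.7: print(uv,k,c,((P.max(0)+P.min(0))/2).round(4),np.ptp(P,0).round(3))
E
python3 -m creep '[[85,0,0,0,0,0,0],[85,0,0,0,0,0,0],[85,0,0,0,0,0,0],[85,0,0,20,0,0,0],[85,0,0,40,0,0,0],[85,0,0,40,0,0,0],[85,0,0,40,0,0,0],[85,0,0,30,0,0,0],[85,0,0,0,0,0,0]]'
python3 -c "
from h import *
f=wrist(); save(f,'w2'); look(f,.1,.12)"
python3 -m creep '[[85,2,-20,0,0,0,0],[85,3,-40,0,0,0,0],[85,3,-40,0,0,0,0],[85,4,-40,0,0,0,0],[85,4,-40,0,0,0,0],[85,4,-40,0,0,0,0],[85,2,-20,0,0,0,0],[85,0,0,0,0,0,0],[85,0,0,0,0,0,0]]'
python3 -c "
from h import *
f=wrist(); save(f,'w3'); look(f,.076,.088)"
python3 to.py .6237 -.1275 .051 .16
```

```text
time_s: 32.95
eef_pos: [0.599, 0.1193, 0.2527]
eef_rot: [-0.054, 0.706, 0.054, 0.705]
wrist_force: [0.5, 0.2, -0.2]
width: 0.0855
[182, 24] 1281 [41. 37. 34.] [0.5043 0.241  0.1087] [0.041 0.034 0.017]
[326, 54] 1418 [45. 40. 37.] [0.6131 0.2331 0.1081] [0.04  0.041 0.016]
[286, 202] 1111 [45. 41. 38.] [0.6013 0.1177 0.1082] [0.04  0.041 0.016]
[234, 317] 2020 [66. 67. 72.] [ 0.5705 -0.0051  0.1099] [0.051 0.051 0.02 ]
[294, 318] 331 [79. 83. 87.] [0.6266 0.0063 0.11  ] [0.026 0.006 0.02 ]
[276, 344] 98 [53. 56. 58.] [ 0.6138 -0.0251  0.1102] [0.007 0.005 0.019]
time_s: 33.9
eef_pos: [0.6131, -0.1275, 0.2325]
eef_rot: [-0.053, 0.716, 0.058, 0.693]
wrist_force: [-0.7, 0.6, -0.2]
width: 0.0851
[301, 198] 2107 [116. 117. 118.] [ 0.6239 -0.1267  0.0803] [0.045 0.045 0.008]
[301, 267] 1833 [118. 118. 119.] [ 0.6343 -0.1911  0.0803] [0.045 0.046 0.009]
[299, 319] 1646 [116. 117. 118.] [ 0.6422 -0.2451  0.0804] [0.045 0.046 0.009]
t 33.95 F [ 0.4 -0.1 -0.7] w 85.0 go [  10.7   -0.3 -181.4] turn [-0.004 -0.033  0.003]
```

View pics/w3.png

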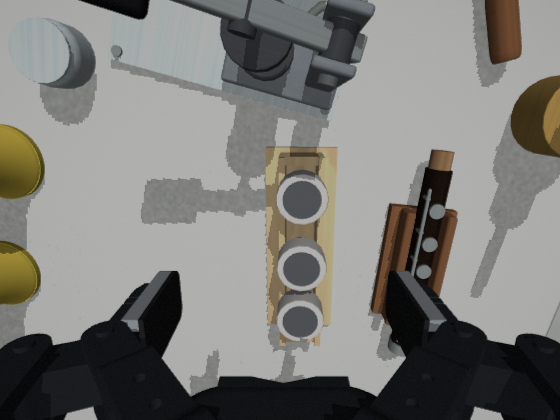

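```bash
python3 -m creep '[[85,11,0,-10,-0.004,-0.033,0],[85,0,0,-40,0,0,0],[85,0,0,-40,0,0,0],[85,0,0,-30,0,0,0],[85,0,0,0,0,0,0],[85,0,0,0,0,0,0]]';python3 to.py .6238 -.127 .052 .16
```

```text
time_s: 34.55
eef_pos: [0.6241, -0.1179, 0.1093]
eef_rot: [-0.058, 0.704, 0.059, 0.706]
wrist_force: [0.6, 0.6, 1.0]
width: 0.0853
t 34.55 F [0.6 0.6 1. ] w 85.3 go [ -0.3  -9.1 -57.3] turn [-0.002  0.003 -0.007]
```

```bash
python3 -m creep '[[85,0,-8,0,0,0.003,0],[85,0,-1,-18,0,0,0],[85,0,0,-12,0,0,0],[85,0,0,0,0,0,0],[85,0,0,0,0,0,0]]';python3 to.py .6238 -.127 .052 .16
```

```text
time_s: 35.05
eef_pos: [0.6293, -0.128, 0.0868]
eef_rot: [-0.061, 0.7, 0.059, 0.709]
wrist_force: [-0.0, -0.7, -0.3]
width: 0.0848
t 35.05 F [-0.  -0.7 -0.3] w 84.8 go [ -5.5   1.  -34.8] turn [ 0.002  0.014 -0.009]
```

```bash
python3 -m creep '[[85,-5,1,-12,0.002,0.014,-0.009],[85,-1,0,-14,0,0,0],[85,-1,0,-8,0,0,0],[85,0,0,0,0,0,0],[85,0,0,0,0,0,0]]';python3 to.py .6238 -.127 .052 .16
```

```text
time_s: 35.55
eef_pos: [0.6227, -0.1273, 0.0532]
eef_rot: [-0.056, 0.704, 0.056, 0.706]
wrist_force: [0.8, -0.5, 0.2]
width: 0.0851
t 35.55 F [ 0.8 -0.5  0.2] w 85.1 go [ 1.1  0.3 -1.2] turn [0.    0.002 0.002]
```

```bash
python3 -m creep '[[85,1,0,0,0,0,0],[36,0,0,0,0,0,0],[36,0,0,0,0,0,0],[36,0,0,0,0,0,0],[36,0,0,0,0,0,0],[36,0,0,0,0,0,0]]' 40;python3 to.py .6238 -.127 .052 .16
python3 -m creep '[[36,0,0,15,0,0,0],[36,0,0,40,0,0,0],[36,0,0,40,0,0,0],[36,0,0,40,0,0,0],[36,0,0,40,0,0,0],[36,0,0,40,0,0,0],[36,0,0,0,0,0,0],[36,0,0,0,0,0,0]]';python3 to.py .6013 .118 .25 .16
```

```text
time_s: 36.15
eef_pos: [0.6249, -0.1275, 0.0552]
eef_rot: [-0.056, 0.703, 0.055, 0.707]
wrist_force: [-0.3, 0.4, -0.6]
width: 0.0449
t 36.15 F [-0.3  0.4 -0.6] w 44.9 go [-1.1  0.5 -3.2] turn [0.001 0.005 0.002]
time_s: 36.95
eef_pos: [0.6203, -0.1265, 0.2748]
eef_rot: [-0.055, 0.706, 0.056, 0.704]
wrist_force: [0.7, 0.2, -1.1]
width: 0.0446
t 36.95 F [ 0.7  0.2 -1.1] w 44.6 go [-19.  244.5 -24.8] turn [-0.001 -0.003  0.002]
```

```bash
python3 -m creep '[[36,-2,25,0,0,0,0],[36,-3,42,0,0,0,0],[36,-3,42,0,0,0,0],[36,-3,42,0,0,0,0],[36,-3,42,0,0,0,0],[36,-2,25,0,0,0,0],[36,0,10,0,0,0,0],[36,0,0,0,0,0,0],[36,0,0,0,0,0,0]]';python3 to.py .6013 .117 .155 .16
python3 -c "
from h import *
f=wrist(); save(f,'w4'); look(f,.1,.12)"
```

```text
time_s: 37.85
eef_pos: [0.5975, 0.1066, 0.2594]
eef_rot: [-0.055, 0.715, 0.054, 0.695]
wrist_force: [0.1, -0.2, -0.5]
width: 0.0446
t 37.85 F [ 0.1 -0.2 -0.5] w 44.6 go [   3.8   10.4 -104.4] turn [ 0.003 -0.028  0.006]
[196, 16] 874 [46. 42. 40.] [0.5044 0.2365 0.1081] [0.041 0.025 0.016]
[336, 38] 1449 [47. 42. 38.] [0.6132 0.2329 0.1083] [0.04  0.041 0.016]
[295, 186] 1039 [45. 40. 36.] [0.6013 0.1179 0.1081] [0.04  0.04  0.016]
```

View pics/w4.png

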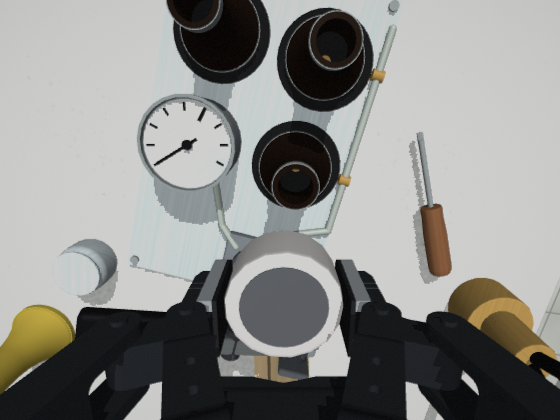

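```bash
cat >> h.py <<'E'
def held(f):
    s=arm.sense(); p=np.array(s['eef_pos']); X=cloud(f); m=(np.hypot(X[...,0]-p[0],X[...,1]-p[1])<.032)&(X[...,2]>p[2]+.015)&(X[...,2]<p[2]+.04)&(f['img'].max(2)>75)
    P=X[m]; zt=np.percentile(P[:,2],80); T=P[abs(P[:,2]-zt)<.004]
    A=np.c_[T[:,:2]-T[:,:2].mean(0),np.ones(len(T))]; sl=np.linalg.lstsq(A,T[:,2],rcond=None)[0]
    print('plug top - tcp mm',((np.r_[(T[:,:2].max(0)+T[:,:2].min(0))/2,zt]-p)*1e3).round(1),'ext',np.ptp(T,0).round(3),'slope',sl[:2].round(3),len(T))
E
python3 -m creep '[[36,4,10,-15,0.003,-0.028,0],[36,0,0,-25,0,0,0],[36,0,0,-20,0,0,0],[36,0,0,0,0,0,0],[36,0,0,0,0,0,0]]';python3 to.py .6013 .117 .155 .16
python3 -c "
from h import *
f=wrist(); held(f)"
```

```text
time_s: 38.4
eef_pos: [0.6036, 0.1088, 0.1986]
eef_rot: [-0.052, 0.704, 0.05, 0.707]
wrist_force: [0.8, 0.2, 0.3]
width: 0.0446
t 38.4 F [0.8 0.2 0.3] w 44.6 go [ -2.3   8.2 -43.6] turn [0.001 0.004 0.016]
plug top - tcp mm [-1.9  0.7 28. ] ext [0.058 0.047 0.008] slope [ 0.002 -0.011] 10360
```

```bash
python3 -m creep '[[36,-2,8,-8,0,0.004,0.016],[36,0,0,-16,0,0,0],[36,0,0,-12,0,0,0],[36,0,0,0,0,0,0],[36,0,0,0,0,0,0]]';python3 to.py .6013 .117 .155 .16
```

```text
time_s: 38.95
eef_pos: [0.6036, 0.1177, 0.1648]
eef_rot: [-0.057, 0.702, 0.057, 0.707]
wrist_force: [0.5, -0.3, -0.3]
width: 0.045
t 38.95 F [ 0.5 -0.3 -0.3] w 45.0 go [-2.3 -0.7 -9.8] turn [-0.     0.007 -0.001]
```

```bash
python3 -m creep '[[36,-2,-1,-10,0,0.007,0],[36,-1,0,-8,0,0,0],[36,0,0,-8,0,0,0],[36,0,0,0,0,0,0]]';python3 to.py .6013 .117 .1132 .16
```

```text
time_s: 39.35
eef_pos: [0.6008, 0.1169, 0.1378]
eef_rot: [-0.057, 0.704, 0.057, 0.705]
wrist_force: [-0.1, 0.5, 0.3]
width: 0.045
t 39.35 F [-0.1  0.5  0.3] w 45.0 go [  0.5   0.1 -24.6] turn [-0.001  0.002 -0.002]
```

Perfectly aligned, and the tip is in the bore. I'll push it home.

```bash
python3 -m creep '[[36,0,0,-8,0,0.002,0],[36,0,0,-8,0,0,0],[36,0,0,-6,0,0,0],[36,0,0,-2,0,0,0],[36,0,0,0,0,0,0]]';python3 to.py .6013 .117 .1132 .16
```

```text
time_s: 39.85
eef_pos: [0.6013, 0.117, 0.1129]
eef_rot: [-0.057, 0.705, 0.057, 0.705]
wrist_force: [-0.1, -0.1, 1.1]
width: 0.0449
t 39.85 F [-0.1 -0.1  1.1] w 44.9 go [-0.   0.   0.3] turn [-0.001  0.001 -0.002]
```

```bash
python3 -m creep '[[36,0,0,-2,0,0,0],[36,0,0,-2,0,0,0],[36,0,0,0,0,0,0]]';python3 to.py .6013 .117 .1132 .16
python3 -m creep '[[85,0,0,0,0,0,0],[85,0,0,0,0,0,0],[85,0,0,0,0,0,0],[85,0,0,20,0,0,0],[85,0,0,40,0,0,0],[85,0,0,40,0,0,0],[85,0,0,20,0,0,0],[85,0,0,0,0,0,0]]'
python3 -c "
from h import *
f=wrist(); save(f,'w5'); look(f,.1,.12); look(f,.125,.15)"
python3 -m creep '[[85,3,-20,0,0,0,0],[85,4,-43,0,0,0,0],[85,4,-43,0,0,0,0],[85,5,-43,0,0,0,0],[85,5,-43,0,0,0,0],[85,5,-43,0,0,0,0],[85,4,-43,0,0,0,0],[85,2,-20,0,0,0,0],[85,0,0,0,0,0,0],[85,0,0,0,0,0,0]]'
python3 to.py .6343 -.1915 .052 .16
python3 -c "
from h import *
f=wrist(); look(f,.076,.088)"
```

```text
time_s: 40.15
eef_pos: [0.6016, 0.1171, 0.1135]
eef_rot: [-0.057, 0.703, 0.058, 0.706]
wrist_force: [0.9, 0.7, -0.9]
width: 0.0446
t 40.15 F [ 0.9  0.7 -0.9] w 44.6 go [-0.3 -0.1 -0.3] turn [-0.002  0.004 -0.002]
time_s: 40.95
eef_pos: [0.6004, 0.1168, 0.2342]
eef_rot: [-0.057, 0.705, 0.057, 0.704]
wrist_force: [0.8, -0.3, -0.3]
width: 0.0855
[176, 19] 1141 [43. 39. 37.] [0.5042 0.2376 0.1087] [0.041 0.027 0.017]
[330, 47] 1681 [44. 39. 36.] [0.6132 0.233  0.1082] [0.041 0.041 0.016]
[229, 325] 2266 [64. 65. 70.] [ 0.5705 -0.0052  0.1099] [0.051 0.05  0.02 ]
[292, 328] 383 [75. 79. 82.] [0.6267 0.0067 0.11  ] [0.026 0.005 0.02 ]
[273, 355] 114 [51. 54. 56.] [ 0.6137 -0.0259  0.1099] [0.007 0.006 0.02 ]
[285, 211] 3215 [135. 136. 138.] [0.6011 0.1181 0.1337] [0.045 0.045 0.017]
[293, 347] 560 [74. 77. 80.] [0.6267 0.0088 0.1375] [0.026 0.011 0.025]
[225, 345] 168 [79. 83. 84.] [ 0.5704 -0.0033  0.1343] [0.01  0.006 0.018]
time_s: 42.0
eef_pos: [0.6231, -0.1902, 0.2085]
eef_rot: [-0.054, 0.718, 0.062, 0.691]
wrist_force: [-0.3, 0.5, 1.0]
width: 0.0848
t 42.0 F [-0.3  0.5  1. ] w 84.8 go [  11.2   -1.3 -156.5] turn [-0.007 -0.038 -0.005]
[303, 208] 2451 [121. 122. 123.] [ 0.6345 -0.191   0.0806] [0.045 0.045 0.009]
[301, 270] 2162 [120. 121. 122.] [ 0.6423 -0.2455  0.0802] [0.045 0.046 0.008]
```

```bash
python3 -m creep '[[85,11,-1,-10,-0.007,-0.038,0],[85,0,0,-30,0,0,0],[85,0,0,-40,0,0,0],[85,0,0,-15,0,0,0],[85,0,0,0,0,0,0],[85,0,0,0,0,0,0]]';python3 to.py .6345 -.1915 .053 .16
```

```text
time_s: 42.65
eef_pos: [0.6339, -0.1808, 0.1098]
eef_rot: [-0.061, 0.704, 0.063, 0.704]
wrist_force: [-0.8, 0.8, 0.2]
width: 0.085
t 42.65 F [-0.8  0.8  0.2] w 85.0 go [  0.6 -10.7 -56.8] turn [-0.003  0.    -0.016]
```

```bash
python3 -m creep '[[85,1,-10,0,-0.003,0,-0.016],[85,0,-1,-15,0,0,0],[85,-2,0,-15,0,0,0],[85,-2,0,0,0,0,0],[85,0,0,0,0,0,0]]';python3 to.py .6345 -.1915 .053 .16
```

```text
time_s: 43.15
eef_pos: [0.6336, -0.1927, 0.0823]
eef_rot: [-0.058, 0.702, 0.055, 0.708]
wrist_force: [-0.4, -0.8, 0.4]
width: 0.0852
t 43.15 F [-0.4 -0.8  0.4] w 85.2 go [  0.9   1.2 -29.3] turn [0.003 0.008 0.001]
```

```bash
python3 -m creep '[[85,1,1,-10,0.003,0.008,0],[85,0,0,-12,0,0,0],[85,-1,0,-7,0,0,0],[85,0,0,0,0,0,0],[85,0,0,0,0,0,0]]';python3 to.py .6345 -.1915 .053 .16
```

```text
time_s: 43.65
eef_pos: [0.6342, -0.192, 0.0517]
eef_rot: [-0.056, 0.704, 0.056, 0.705]
wrist_force: [0.4, 0.2, 0.8]
width: 0.0851
t 43.65 F [0.4 0.2 0.8] w 85.1 go [0.3 0.5 1.3] turn [0.    0.002 0.001]
```

```bash
python3 -m creep '[[85,0,1,2,0,0,0],[36,0,0,0,0,0,0],[36,0,0,0,0,0,0],[36,0,0,0,0,0,0],[36,0,0,0,0,0,0],[36,0,0,0,0,0,0]]' 40;python3 to.py .6345 -.191 .055 .16
python3 -m creep '[[36,0,0,15,0,0,0],[36,0,0,40,0,0,0],[36,0,0,40,0,0,0],[36,0,0,40,0,0,0],[36,0,0,40,0,0,0],[36,0,0,40,0,0,0],[36,0,0,0,0,0,0],[36,0,0,0,0,0,0]]'
python3 -m creep '[[36,-1,25,0,0,0,0],[36,-2,44,0,0,0,0],[36,-2,44,0,0,0,0],[36,-2,44,0,0,0,0],[36,-2,44,0,0,0,0],[36,-2,44,0,0,0,0],[36,-2,44,0,0,0,0],[36,-2,44,0,0,0,0],[36,-2,44,0,0,0,0],[36,-2,35,0,0,0,0]]'
python3 -m creep '[[36,0,15,0,0,0,0],[36,0,0,0,0,0,0],[36,0,0,0,0,0,0]]';python3 to.py .6131 .2325 .155 .16
python3 -c "
from h import *
f=wrist(); held(f); look(f,.1,.12)"
```

```text
time_s: 44.25
eef_pos: [0.635, -0.1911, 0.0554]
eef_rot: [-0.057, 0.703, 0.056, 0.706]
wrist_force: [-0.3, -0.4, -0.6]
width: 0.0447
t 44.25 F [-0.3 -0.4 -0.6] w 44.7 go [-0.5  0.1 -0.4] turn [0.001 0.004 0.001]
time_s: 45.05
eef_pos: [0.6314, -0.19, 0.2844]
eef_rot: [-0.057, 0.703, 0.055, 0.707]
wrist_force: [-0.6, 0.0, -1.2]
width: 0.0445
time_s: 46.05
eef_pos: [0.6033, 0.2306, 0.2721]
eef_rot: [-0.054, 0.711, 0.051, 0.699]
wrist_force: [1.0, -0.0, -1.3]
width: 0.0448
time_s: 46.35
eef_pos: [0.601, 0.2494, 0.2681]
eef_rot: [-0.057, 0.714, 0.052, 0.696]
wrist_force: [0.3, 0.1, -1.0]
width: 0.0447
t 46.35 F [ 0.3  0.1 -1. ] w 44.7 go [  12.1  -16.9 -113.1] turn [ 0.009 -0.024  0.005]
plug top - tcp mm [-2.   0.7 27.7] ext [0.059 0.046 0.008] slope [-0.022 -0.017] 10203
[178, 181] 1174 [44. 40. 38.] [0.5041 0.2444 0.1081] [0.041 0.041 0.016]
[299, 213] 971 [44. 40. 37.] [0.6132 0.2338 0.1081] [0.04  0.039 0.016]
```

```bash
python3 -m creep '[[36,12,-14,-15,0.009,-0.024,0],[36,0,0,-35,0,0,0],[36,0,0,-20,0,0,0],[36,0,0,0,0,0,0],[36,0,0,0,0,0,0]]';python3 to.py .6131 .2325 .155 .16
```

```text
time_s: 46.9
eef_pos: [0.6152, 0.2253, 0.1982]
eef_rot: [-0.051, 0.704, 0.05, 0.707]
wrist_force: [-0.6, 0.6, -0.3]
width: 0.0449
t 46.9 F [-0.6  0.6 -0.3] w 44.9 go [ -2.1   7.2 -43.2] turn [0.001 0.004 0.016]
```

```bash
python3 -m creep '[[36,-3,7,-8,0,0.004,0.016],[36,-1,0,-16,0,0,0],[36,-1,0,-12,0,0,0],[36,0,0,0,0,0,0],[36,0,0,0,0,0,0]]';python3 to.py .6131 .2325 .155 .16
```

```text
time_s: 47.4
eef_pos: [0.6123, 0.233, 0.1656]
eef_rot: [-0.056, 0.702, 0.057, 0.708]
wrist_force: [0.2, 0.1, -0.1]
width: 0.0448
t 47.4 F [ 0.2  0.1 -0.1] w 44.8 go [  0.8  -0.5 -10.6] turn [-0.002  0.007 -0.001]
```

```bash
python3 -m creep '[[36,1,0,-10,-0.002,0.007,0],[36,0,0,-8,0,0,0],[36,0,0,-6,0,0,0],[36,0,0,0,0,0,0]]';python3 to.py .6131 .2325 .1132 .16
```

```text
time_s: 47.8
eef_pos: [0.6141, 0.2336, 0.141]
eef_rot: [-0.057, 0.704, 0.057, 0.706]
wrist_force: [1.1, -0.2, -0.8]
width: 0.0449
t 47.8 F [ 1.1 -0.2 -0.8] w 44.9 go [ -1.   -1.1 -27.8] turn [-0.001  0.002 -0.001]
```

```bash
python3 -m creep '[[36,-1,-1,-7,0,0.002,0],[36,0,0,-9,0,0,0],[36,0,0,-8,0,0,0],[36,0,0,-3,0,0,0],[36,0,0,-1,0,0,0],[36,0,0,0,0,0,0]]';python3 to.py .6131 .2325 .1132 .16
```

```text
time_s: 48.4
eef_pos: [0.6133, 0.2325, 0.1134]
eef_rot: [-0.056, 0.704, 0.058, 0.706]
wrist_force: [0.6, -1.3, -0.8]
width: 0.045
t 48.4 F [ 0.6 -1.3 -0.8] w 45.0 go [-0.2 -0.  -0.2] turn [-0.002  0.002 -0.001]
```

```bash
python3 -m creep '[[36,0,0,-2,0,0,0],[85,0,0,0,0,0,0],[85,0,0,0,0,0,0],[85,0,0,0,0,0,0],[85,0,0,20,0,0,0],[85,0,0,40,0,0,0],[85,0,0,40,0,0,0],[85,0,0,30,0,0,0],[85,0,0,0,0,0,0]]'
python3 -c "
from h import *
f=wrist(); look(f,.125,.15); look(f,.1,.12)"
python3 -m creep '[[85,3,-25,0,0,0,0],[85,5,-46,0,0,0,0],[85,5,-46,0,0,0,0],[85,5,-46,0,0,0,0],[85,5,-46,0,0,0,0],[85,5,-46,0,0,0,0],[85,5,-46,0,0,0,0],[85,5,-46,0,0,0,0],[85,5,-46,0,0,0,0],[85,5,-46,0,0,0,0]]'
python3 -m creep '[[85,5,-35,0,0,0,0],[85,0,0,0,0,0,0],[85,0,0,0,0,0,0]]'
python3 to.py .6423 -.2455 .055 .16
python3 -c "
from h import *
f=wrist(); look(f,.076,.088)"
```

```text
time_s: 49.3
eef_pos: [0.6119, 0.232, 0.2437]
eef_rot: [-0.057, 0.706, 0.057, 0.704]
wrist_force: [0.6, 0.3, 0.1]
width: 0.0847
[286, 209] 2999 [138. 139. 140.] [0.6131 0.2327 0.1338] [0.045 0.045 0.017]
[250, 335] 2493 [134. 135. 136.] [0.6011 0.1179 0.1338] [0.046 0.047 0.018]
[152, 165] 1489 [43. 39. 36.] [0.5043 0.2444 0.1083] [0.041 0.041 0.017]
[254, 302] 335 [89. 90. 90.] [0.6    0.1329 0.11  ] [0.04  0.016 0.02 ]
time_s: 50.35
eef_pos: [0.6504, -0.2161, 0.2195]
eef_rot: [-0.059, 0.718, 0.063, 0.691]
wrist_force: [1.0, -0.5, -0.6]
width: 0.0852
time_s: 50.65
eef_pos: [0.6526, -0.2589, 0.211]
eef_rot: [-0.054, 0.722, 0.062, 0.687]
wrist_force: [-0.7, 0.8, 0.2]
width: 0.0849
t 50.65 F [-0.7  0.8  0.2] w 84.9 go [ -10.3   13.4 -156. ] turn [-0.007 -0.049 -0.005]
[282, 186] 2498 [118. 118. 120.] [ 0.6425 -0.2458  0.0805] [0.045 0.046 0.009]
```

```bash
python3 -m creep '[[85,-9,9,-10,-0.007,-0.049,0],[85,0,0,-30,0,0,0],[85,0,0,-40,0,0,0],[85,0,0,-15,0,0,0],[85,0,0,0,0,0,0],[85,0,0,0,0,0,0]]';python3 to.py .6425 -.2458 .055 .16
```

```text
time_s: 51.3
eef_pos: [0.642, -0.2391, 0.1116]
eef_rot: [-0.061, 0.705, 0.063, 0.704]
wrist_force: [-0.3, -0.2, 0.2]
width: 0.0849
t 51.3 F [-0.3 -0.2  0.2] w 84.9 go [  0.5  -6.7 -56.6] turn [-0.002 -0.001 -0.015]
```

```bash
python3 -m creep '[[85,1,-6,0,-0.002,0,-0.015],[85,0,0,-15,0,0,0],[85,-2,0,-15,0,0,0],[85,-2,0,0,0,0,0],[85,0,0,0,0,0,0]]';python3 to.py .6425 -.2458 .055 .16
```

```text
time_s: 51.8
eef_pos: [0.6417, -0.2453, 0.0841]
eef_rot: [-0.058, 0.703, 0.055, 0.707]
wrist_force: [-0.2, -0.5, -0.2]
width: 0.0849
t 51.8 F [-0.2 -0.5 -0.2] w 84.9 go [  0.8  -0.5 -29.1] turn [ 0.003  0.007 -0.   ]
```

```bash
python3 -m creep '[[85,1,0,-10,0.003,0.007,0],[85,0,0,-12,0,0,0],[85,-1,0,-6,0,0,0],[85,0,0,0,0,0,0],[36,0,0,0,0,0,0],[36,0,0,0,0,0,0],[36,0,0,0,0,0,0],[36,0,0,0,0,0,0],[36,0,0,0,0,0,0]]' 40;python3 to.py .6425 -.2458 .055 .16
python3 -m creep '[[36,0,0,15,0,0,0],[36,0,0,40,0,0,0],[36,0,0,40,0,0,0],[36,0,0,40,0,0,0],[36,0,0,40,0,0,0],[36,0,0,40,0,0,0],[36,0,0,0,0,0,0],[36,0,0,0,0,0,0]]'
python3 to.py .504 .244 .25 .16
```

```text
time_s: 52.7
eef_pos: [0.643, -0.246, 0.0557]
eef_rot: [-0.057, 0.704, 0.056, 0.706]
wrist_force: [0.2, 0.4, -0.7]
width: 0.0448
t 52.7 F [ 0.2  0.4 -0.7] w 44.8 go [-0.5  0.2 -0.7] turn [0.001 0.003 0.   ]
time_s: 53.5
eef_pos: [0.6397, -0.2446, 0.2858]
eef_rot: [-0.057, 0.703, 0.055, 0.707]
wrist_force: [-0.3, 0.4, -1.9]
width: 0.0449
t 53.5 F [-0.3  0.4 -1.9] w 44.9 go [-135.7  488.6  -35.8] turn [0.002 0.005 0.   ]
```

```bash
python3 -m creep '[[36,-7,25,0,0,0,0],[36,-12,44,0,0,0,0],[36,-12,44,0,0,0,0],[36,-12,44,0,0,0,0],[36,-12,44,0,0,0,0],[36,-12,44,0,0,0,0],[36,-12,44,0,0,0,0],[36,-12,44,0,0,0,0],[36,-12,44,0,0,0,0],[36,-12,44,0,0,0,0]]'
python3 -m creep '[[36,-7,44,0,0,0,0],[36,0,10,0,0,0,0],[36,0,0,0,0,0,0],[36,0,0,0,0,0,0]]';python3 to.py .504 .244 .155 .16
python3 -c "
from h import *
f=wrist(); held(f); look(f,.1,.12); look(f,.125,.15)"
```

```text
time_s: 54.5
eef_pos: [0.5125, 0.1844, 0.2742]
eef_rot: [-0.053, 0.71, 0.051, 0.7]
wrist_force: [0.6, 0.3, -1.1]
width: 0.0449
time_s: 54.9
eef_pos: [0.5005, 0.2439, 0.2701]
eef_rot: [-0.057, 0.713, 0.053, 0.697]
wrist_force: [-0.1, -0.2, -1.2]
width: 0.0448
t 54.9 F [-0.1 -0.2 -1.2] w 44.8 go [ 3.500e+00  1.000e-01 -1.151e+02] turn [ 0.007 -0.023  0.004]
plug top - tcp mm [-2.2  0.9 27.8] ext [0.059 0.046 0.008] slope [-0.018 -0.015] 10277
[292, 194] 974 [43. 38. 35.] [0.5041 0.2445 0.1084] [0.04  0.041 0.017]
[396, 210] 217 [76. 77. 77.] [0.6036 0.2404 0.11  ] [0.026 0.03  0.02 ]
[417, 233] 2562 [132. 133. 134.] [0.613  0.2326 0.1339] [0.046 0.046 0.018]
```

```bash
python3 -m creep '[[36,3,3,-15,0.007,-0.023,0],[36,0,0,-35,0,0,0],[36,0,0,-20,0,0,0],[36,0,0,0,0,0,0],[36,0,0,0,0,0,0]]';python3 to.py .504 .244 .155 .16
```

```text
time_s: 55.45
eef_pos: [0.5063, 0.2388, 0.1992]
eef_rot: [-0.052, 0.704, 0.051, 0.706]
wrist_force: [0.7, -0.1, -0.8]
width: 0.0451
t 55.45 F [ 0.7 -0.1 -0.8] w 45.1 go [ -2.3   5.2 -44.2] turn [0.001 0.003 0.015]
```

```bash
python3 -m creep '[[36,-3,5,-8,0,0.003,0.015],[36,-1,0,-16,0,0,0],[36,-1,0,-12,0,0,0],[36,0,0,0,0,0,0],[36,0,0,0,0,0,0]]';python3 to.py .504 .244 .155 .16
```

```text
time_s: 55.95
eef_pos: [0.5038, 0.2441, 0.1659]
eef_rot: [-0.056, 0.702, 0.057, 0.708]
wrist_force: [-0.3, -0.2, -1.0]
width: 0.0449
t 55.95 F [-0.3 -0.2 -1. ] w 44.9 go [  0.2  -0.1 -10.9] turn [-0.003  0.008  0.001]
```

```bash
python3 -m creep '[[36,0,0,-10,-0.003,0.008,0],[36,-1,0,-8,0,0,0],[36,0,0,-6,0,0,0],[36,0,0,0,0,0,0]]';python3 to.py .504 .244 .1132 .16
```

```text
time_s: 56.35
eef_pos: [0.5034, 0.2446, 0.1411]
eef_rot: [-0.056, 0.704, 0.057, 0.705]
wrist_force: [-0.2, -0.3, -0.8]
width: 0.0447
t 56.35 F [-0.2 -0.3 -0.8] w 44.7 go [  0.6  -0.6 -27.9] turn [-0.     0.001  0.   ]
```

```bash
python3 -m creep '[[36,0,-1,-7,0,0.001,0],[36,0,0,-9,0,0,0],[36,0,0,-8,0,0,0],[36,0,0,-3,0,0,0],[36,0,0,-2,0,0,0],[36,0,0,0,0,0,0]]';python3 to.py .504 .244 .1132 .16
python3 -m creep '[[85,0,0,0,0,0,0],[85,0,0,0,0,0,0],[85,0,0,0,0,0,0],[85,0,0,20,0,0,0],[85,0,0,40,0,0,0],[85,0,0,40,0,0,0],[85,0,0,40,0,0,0],[85,0,0,0,0,0,0]]'
python3 -m creep '[[85,0,-45,0,0,0,0],[0,0,-45,0,0,0,0],[0,0,0,0,0,0,0],[0,0,0,0,0,0,0]]'
python3 -c "
from h import *
f=wrist(); save(f,'w6'); look(f,.125,.15)
for n in('scene','side'):
  g=arm.grab_frame(n); print(n); look(g,.118,.15,30)
  for k in ('lever_pad',): print([(round(r['conf'],2),np.round(r['xyz'],3)) for r in arm.place_of(k,g)])
X=cloud(f)
"; python3 to.py .497 .003 .25 -.1
```

```text
time_s: 56.95
eef_pos: [0.5039, 0.2437, 0.1137]
eef_rot: [-0.056, 0.704, 0.057, 0.706]
wrist_force: [-0.1, 0.4, -1.2]
width: 0.045
t 56.95 F [-0.1  0.4 -1.2] w 45.0 go [ 0.1  0.3 -0.5] turn [-0.001  0.002  0.   ]
time_s: 57.75
eef_pos: [0.5023, 0.2429, 0.2553]
eef_rot: [-0.057, 0.706, 0.056, 0.704]
wrist_force: [0.4, 0.3, 0.8]
width: 0.0852
time_s: 58.15
eef_pos: [0.5021, 0.1514, 0.2537]
eef_rot: [-0.057, 0.706, 0.057, 0.704]
wrist_force: [-0.4, -0.6, 0.6]
width: 0.0435
[308, 81] 3559 [145. 146. 148.] [0.5035 0.2437 0.1348] [0.045 0.045 0.017]
[452, 123] 3639 [139. 140. 141.] [0.6127 0.2323 0.1339] [0.046 0.046 0.018]
[396, 263] 2672 [141. 142. 143.] [0.6008 0.1182 0.1338] [0.045 0.045 0.017]
scene
[251, 238] 42 [86. 85. 85.] [ 0.6342 -0.0173  0.1345] [0.014 0.024 0.03 ]
[260, 246] 70 [87. 88. 90.] [0.6266 0.0072 0.1337] [0.026 0.013 0.031]
[302, 275] 394 [124. 121. 122.] [0.6015 0.1189 0.1323] [0.046 0.045 0.027]
[375, 290] 414 [123. 120. 122.] [0.5039 0.2443 0.1316] [0.047 0.045 0.026]
[334, 317] 443 [121. 118. 120.] [0.6131 0.2325 0.1319] [0.044 0.046 0.027]
[(0.74, array([0.5  , 0.005, 0.192])), (0.47, array([0.763, 0.1  , 0.001]))]
side
[257, 153] 154 [95. 95. 96.] [0.6138 0.2273 0.1306] [0.046 0.048 0.025]
[225, 160] 160 [98. 98. 99.] [0.5042 0.2408 0.1308] [0.045 0.049 0.026]
[268, 174] 173 [94. 94. 96.] [0.6008 0.114  0.1305] [0.047 0.048 0.025]
[294, 200] 77 [63. 65. 68.] [ 0.6181 -0.0187  0.134 ] [0.037 0.043 0.032]
[(0.65, array([0.499, 0.004, 0.194]))]
t 58.4 F [ 0.1 -0.6 -0.1] w 4.2 go [  -5.3 -149.8   -4. ] turn [ 0.    -0.002 -0.265]
```

View pics/w6.png

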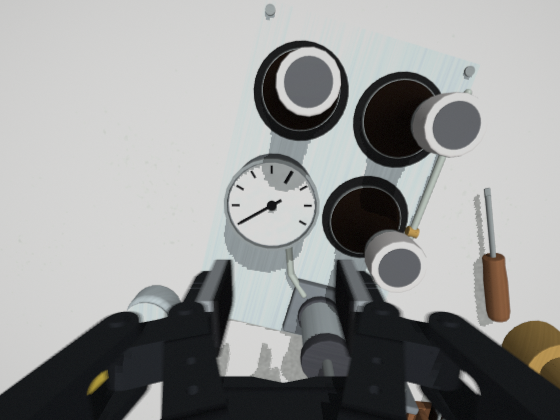

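```bash
python3 - <<'E'
from h import *
for n in('wrist','scene','side'):
  f=wrist() if n=='wrist' else arm.grab_frame(n); X=cloud(f)
  for c in((.504,.244),(.613,.2325),(.601,.118)):
    m=(np.hypot(X[...,0]-c[0],X[...,1]-c[1])<.014)&(X[...,2]>.12); P=X[m]; A=np.c_[P[:,:2]-np.array(c),np.ones(len(P))]
    print(n,c,np.median(P[:,2]).round(4),np.linalg.lstsq(A,P[:,2],rcond=None)[0].round(4))
    if n=='wrist':
      r=np.hypot(X[...,0]-c[0],X[...,1]-c[1]); b=X[(r<.06)&(X[...,2]<.012)]; print('  pad z',np.median(b[:,2]).round(4) if len(b) else None)
f=arm.grab_frame('side'); cv2.imwrite('pics/c2.png',cv2.resize(f['img'][135:235,200:300,::-1],(600,600),interpolation=cv2.INTER_CUBIC))
E
```

```text
wrist (0.504, 0.244) 0.1404 [-0.0029 -0.0014  0.1404]
  pad z 0.0092
wrist (0.613, 0.2325) 0.1404 [-0.0008 -0.0004  0.1404]
  pad z 0.0092
wrist (0.601, 0.118) 0.1405 [ 0.0061 -0.0017  0.1405]
  pad z 0.0093
scene (0.504, 0.244) 0.14 [ 0.0091 -0.0044  0.1398]
scene (0.613, 0.2325) 0.14 [-0.0022 -0.0044  0.14  ]
scene (0.601, 0.118) 0.14 [ 0.0195 -0.0029  0.1399]
side (0.504, 0.244) 0.1392 [-0.0301  0.0848  0.1392]
side (0.613, 0.2325) 0.1387 [-0.006   0.0087  0.1386]
side (0.601, 0.118) 0.1387 [-0.0093 -0.0497  0.1387]
```

View pics/c2.png

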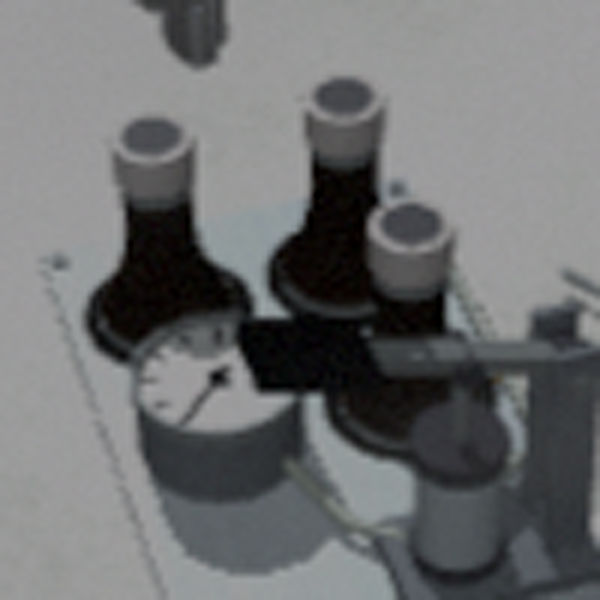

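All three plugs are home: the tops are level at about 0.140, which is 131 mm above the pads, as it should be. Now the pump.

```bash
python3 -m creep '[[0,0,-40,0,0,0,0],[0,0,-40,0,0,0,0],[0,0,-40,0,0,0,0],[0,-2,-27,0,0,0,0],[0,0,0,0,0,0,0],[0,0,0,0,0,0,0]]'
python3 -c "
from h import *
f=wrist(); X=cloud(f); m=(np.hypot(X[...,0]-.498,X[...,1]-.004)<.06)&(X[...,2]>.15)&(X[...,2]<.215)&(f['img'].max(2)<60); P=X[m]; print(len(P),P.min(0).round(3),P.max(0).round(3),np.median(P,0).round(3)); save(f,'w7')"
python3 to.py .498 .004 .20 .16
```

```text
time_s: 59.2
eef_pos: [0.5007, 0.0035, 0.2542]
eef_rot: [-0.06, 0.705, 0.06, 0.704]
wrist_force: [-0.2, -0.4, -0.3]
width: 0.0001
6287 [ 0.461 -0.021  0.176] [0.527 0.027 0.204] [0.491 0.006 0.195]
t 59.25 F [-0.3 -0.  -0. ] w -0.2 go [ -2.7   0.3 -54.2] turn [ 0.    -0.    -0.011]
```

View pics/w7.png

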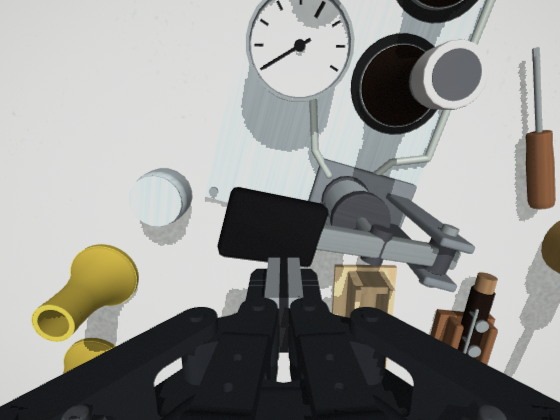

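```bash
python3 -m creep '[[0,-6,0,-20,0,0,0],[0,0,0,-25,0,0,0],[0,0,0,0,0,0,0],[0,0,0,0,0,0,0]]'; python3 to.py .494 .003 .195 .16
```

```text
time_s: 59.65
eef_pos: [0.4959, 0.0081, 0.2095]
eef_rot: [-0.062, 0.703, 0.063, 0.705]
wrist_force: [0.2, 0.4, -0.0]
width: 0.0001
t 59.65 F [ 0.2  0.4 -0. ] w 0.1 go [ -1.9  -5.1 -14.5] turn [-0.001  0.003 -0.017]
```

```bash
python3 -m creep '[[0,-2,-5,-10,0,0.003,-0.017],[0,-1,0,-15,0,0,0],[0,-1,0,-15,0,0,0],[0,-2,0,-15,0,0,0],[0,0,0,0,0,0,0],[0,0,0,0,0,0,0]]'; python3 to.py .489 .003 .125 .16
```

```text
time_s: 60.25
eef_pos: [0.4926, 0.004, 0.1595]
eef_rot: [-0.056, 0.702, 0.056, 0.708]
wrist_force: [-2.7, 0.6, 5.1]
width: 0.0001
t 60.25 F [-2.7  0.6  5.1] w 0.1 go [ -3.6  -1.  -34.5] turn [-0.001  0.009  0.001]
```

```bash
python3 -m creep '[[0,-3,-1,-12,0,0.009,0],[0,-1,0,-12,0,0,0],[0,-1,0,-10,0,0,0],[0,0,0,-3,0,0,0],[0,0,0,0,0,0,0]]'; python3 to.py .489 .003 .125 .16
```

```text
time_s: 60.75
eef_pos: [0.4929, 0.0038, 0.1309]
eef_rot: [-0.055, 0.699, 0.056, 0.71]
wrist_force: [-3.6, 1.4, 7.5]
width: -0.0005
t 60.75 F [-3.6  1.4  7.5] w -0.5 go [-3.9 -0.8 -5.9] turn [-0.003  0.015  0.003]
```

```bash
python3 -m creep '[[0,-2,0,-6,0,0.01,0],[0,0,0,-6,0,0,0],[0,0,0,-5,0,0,0]]'; python3 to.py .489 .003 .125 .16; python3 -m creep '[[0,-1,0,-4,0,0,0],[0,0,0,-4,0,0,0]]'; python3 to.py .489 .003 .125 .16
```

```text
time_s: 61.05
eef_pos: [0.494, 0.0038, 0.1253]
eef_rot: [-0.054, 0.7, 0.056, 0.71]
wrist_force: [-16.4, 0.7, 42.4]
width: -0.0001
t 61.05 F [-16.4   0.7  42.4] w -0.1 go [-5.  -0.8 -0.3] turn [-0.003  0.015  0.004]
time_s: 61.25
eef_pos: [0.4938, 0.0038, 0.1256]
eef_rot: [-0.054, 0.698, 0.056, 0.712]
wrist_force: [-8.9, 0.9, 22.0]
width: -0.0001
t 61.25 F [-8.9  0.9 22. ] w -0.1 go [-4.8 -0.8 -0.6] turn [-0.003  0.02   0.004]
```

```bash
python3 -m creep '[[0,0,0,20,0,0,0],[0,0,0,30,0,0,0],[0,0,0,30,0,0,0],[0,0,0,10,0,0,0],[0,0,0,0,0,0,0],[0,0,0,0,0,0,0],[0,0,0,0,0,0,0],[0,0,0,0,0,0,0],[0,0,0,0,0,0,0],[0,0,0,0,0,0,0]]'; python3 to.py .494 .003 .21 .16
cat >> h.py <<'E'
def needle(f,draw=None):
    # angle of dark pixels on dial, rectified on the plane z=.059
    c=np.array([.494,.130]); s=4000; 
    g=np.mgrid[-.04:.04:.00025,-.04:.04:.00025]; X=np.stack([c[0]+.0*g[0]-g[0]*1.0, c[1]-g[1],np.full_like(g[0],.059)],-1)  # rows: +x up, cols: -y right (seen from above)
    q=(X@f['R'].T+f['t'])@f['K'].T; q=q/q[...,2:]
    im=cv2.remap(f['img'],q[...,0].astype(np.float32),q[...,1].astype(np.float32),cv2.INTER_LINEAR)
    if draw: cv2.imwrite(f'pics/{draw}.png',im[:,:,::-1])
    return im
E
python3 - <<'E'
from h import *
f=wrist(); a=needle(f); g=arm.grab_frame('scene'); b=needle(g); g2=arm.grab_frame('side'); c=needle(g2)
cv2.imwrite('pics/n1.png',np.hstack([a,b,c])[:,:,::-1].copy()); print(a.shape)
for h in(g,g2): print([(round(r['conf'],2),np.round(r['xyz'],3)) for r in arm.place_of('lever_pad',h)])
E
```

```text
time_s: 62.25
eef_pos: [0.4927, 0.0033, 0.2189]
eef_rot: [-0.054, 0.698, 0.055, 0.712]
wrist_force: [0.9, 0.4, -0.5]
width: 0.0001
t 62.25 F [ 0.9  0.4 -0.5] w 0.1 go [ 1.3 -0.3 -8.9] turn [-0.003  0.019  0.006]
(320, 320, 3)
[(0.55, array([0.497, 0.004, 0.194]))]
[(0.63, array([0.499, 0.   , 0.193])), (0.63, array([0.601, 0.118, 0.126]))]
```

View pics/n1.png

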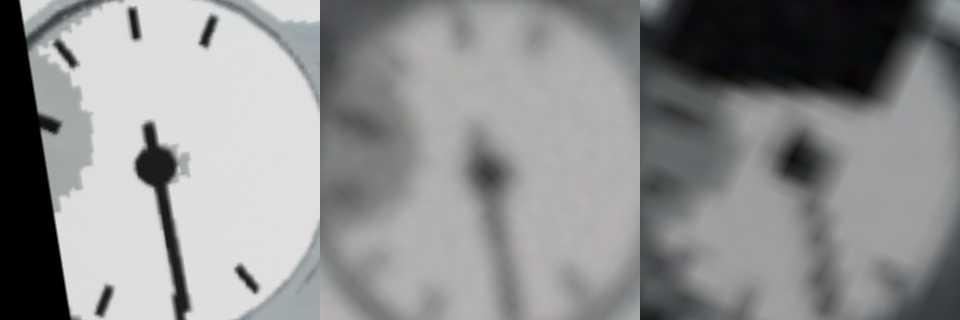

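The dial shows one division done: the needle moved 30° clockwise from the zero mark. Stroke 2 is next.

```bash
cat >> h.py <<'E'
def nang():
    f=wrist(); im=needle(f).astype(int); v,u=np.mgrid[:320,:320]; d=im.max(2)<70
    k=cv2.erode((d&(np.hypot(u-160,v-165)<40)).astype(np.uint8),np.ones((9,9))); cy,cx=[a.mean() for a in np.nonzero(k)]
    r=np.hypot(u-cx,v-cy); m=d&(r>60)&(r<105); a=np.arctan2(u-cx,-(v-cy))[m]  # clockwise from up
    z=np.exp(1j*a).mean(); print('needle cw from up',np.angle(z).round(3),'conc',abs(z).round(3),m.sum(),'hub',cx.round(),cy.round())
E
python3 -c "
from h import *
nang()"
python3 -m creep '[[0,1,0,-20,0,0.01,0],[0,0,0,-22,0,0,0],[0,0,0,-20,0,0.01,0],[0,-1,0,-18,0,0,0],[0,-2,0,-10,0,0,0],[0,-1,0,-6,0,0,0],[0,0,0,-6,0,0,0],[0,0,0,-5,0,0,0]]'; python3 to.py .494 .003 .125 .16
```

```text
needle cw from up 2.95 conc 0.988 393 hub 155.0 166.0
time_s: 63.35
eef_pos: [0.4976, 0.0034, 0.1258]
eef_rot: [-0.054, 0.696, 0.055, 0.713]
wrist_force: [-18.0, 0.5, 52.5]
width: 0.0001
t 63.35 F [-18.    0.5  52.5] w 0.1 go [-3.6 -0.4 -0.8] turn [-0.002  0.024  0.005]
```

```bash
python3 -m creep '[[0,-1,0,20,0,0.02,0],[0,0,0,30,0,0,0],[0,0,0,30,0,0,0],[0,0,0,10,0,0,0],[0,0,0,0,0,0,0],[0,0,0,0,0,0,0],[0,0,0,0,0,0,0],[0,0,0,0,0,0,0],[0,0,0,0,0,0,0],[0,0,0,0,0,0,0]]'; python3 to.py .494 .003 .21 .16
python3 -c "
from h import *
nang()"
```

```text
time_s: 64.35
eef_pos: [0.4942, 0.0036, 0.2171]
eef_rot: [-0.054, 0.705, 0.056, 0.705]
wrist_force: [-0.3, -0.1, -0.7]
width: -0.0001
t 64.35 F [-0.3 -0.1 -0.7] w -0.1 go [-0.2 -0.6 -7.1] turn [-0.003 -0.001  0.005]
needle cw from up -2.816 conc 0.997 399 hub 155.0 166.0
```

```bash
python3 -m creep '[[0,0,0,-20,0,0.005,0],[0,0,0,-20,0,0,0],[0,0,0,-20,0,0.01,0],[0,-1,0,-18,0,0,0],[0,-2,0,-10,0,0,0],[0,-1,0,-5,0,0,0],[0,0,0,-4,0,0,0],[0,0,0,-4,0,0,0]]'; python3 to.py .494 .003 .125 .16
```

```text
time_s: 65.2
eef_pos: [0.4967, 0.0036, 0.1259]
eef_rot: [-0.054, 0.704, 0.055, 0.706]
wrist_force: [-12.4, 0.4, 40.6]
width: -0.0
t 65.2 F [-12.4   0.4  40.6] w -0.0 go [-2.7 -0.6 -0.9] turn [-0.003  0.002  0.005]
```

```bash
python3 -m creep '[[0,-1,0,20,0,0,0],[0,0,0,30,0,0,0],[0,0,0,30,0,0,0],[0,0,0,10,0,0,0],[0,0,0,0,0,0,0],[0,0,0,0,0,0,0],[0,0,0,0,0,0,0],[0,0,0,0,0,0,0],[0,0,0,0,0,0,0],[0,0,0,0,0,0,0]]'; python3 to.py .494 .003 .21 .16
python3 -c "
from h import *
nang()"
python3 -m creep '[[0,0,0,-20,0,0.005,0],[0,0,0,-20,0,0,0],[0,0,0,-20,0,0.01,0],[0,-1,0,-18,0,0,0],[0,-2,0,-10,0,0,0],[0,-1,0,-5,0,0,0],[0,0,0,-4,0,0,0],[0,0,0,-4,0,0,0]]'; python3 to.py .494 .003 .125 .16
```

```text
time_s: 66.2
eef_pos: [0.4927, 0.0037, 0.2151]
eef_rot: [-0.053, 0.707, 0.056, 0.703]
wrist_force: [0.1, 0.1, 0.2]
width: 0.0001
t 66.2 F [0.1 0.1 0.2] w 0.1 go [ 1.3 -0.7 -5.1] turn [-0.003 -0.006  0.006]
needle cw from up -2.293 conc 0.997 380 hub 155.0 166.0
time_s: 67.05
eef_pos: [0.4949, 0.0038, 0.1257]
eef_rot: [-0.054, 0.706, 0.056, 0.704]
wrist_force: [-12.8, -0.4, 35.0]
width: -0.0005
t 67.05 F [-12.8  -0.4  35. ] w -0.5 go [-0.9 -0.8 -0.7] turn [-0.003 -0.002  0.005]
```

Three divisions confirmed, and stroke 4 is at the bottom.

```bash
python3 -m creep '[[0,-1,0,20,0,0,0],[0,0,0,30,0,0,0],[0,0,0,30,0,0,0],[0,0,0,10,0,0,0],[0,0,0,0,0,0,0],[0,0,0,0,0,0,0],[0,0,0,0,0,0,0],[0,0,0,0,0,0,0],[0,0,0,0,0,0,0],[0,0,0,0,0,0,0]]'; python3 to.py .494 .003 .21 .16
python3 -c "
from h import *
nang()"
python3 - <<'E'
from h import *
for n in('scene','side'):
  g=arm.grab_frame(n); print(n); look(g,.118,.15,30)
E
```

```text
time_s: 68.05
eef_pos: [0.4909, 0.004, 0.2152]
eef_rot: [-0.053, 0.709, 0.056, 0.701]
wrist_force: [0.1, -0.1, -0.0]
width: 0.0002
t 68.05 F [ 0.1 -0.1 -0. ] w 0.2 go [ 3.1 -1.  -5.2] turn [-0.003 -0.01   0.006]
needle cw from up -1.77 conc 0.999 418 hub 156.0 166.0
scene
[257, 243] 114 [87. 87. 89.] [ 0.6273 -0.0075  0.1342] [0.027 0.044 0.032]
[302, 275] 393 [123. 121. 122.] [0.601  0.118  0.1322] [0.046 0.047 0.028]
[375, 290] 420 [123. 120. 121.] [0.5037 0.2443 0.1311] [0.047 0.044 0.026]
[334, 317] 437 [121. 118. 120.] [0.6133 0.2324 0.1312] [0.045 0.046 0.026]
side
[225, 159] 152 [ 99.  99. 101.] [0.5037 0.241  0.1309] [0.046 0.048 0.026]
[268, 174] 170 [97. 96. 98.] [0.6014 0.1135 0.1302] [0.045 0.046 0.024]
[294, 200] 79 [65. 68. 70.] [ 0.6162 -0.0203  0.1339] [0.043 0.042 0.032]
```

```bash
python3 -m creep '[[0,2,0,-20,0,0,0],[0,0,0,-20,0,0,0],[0,0,0,-20,0,0,0],[0,-1,0,-18,0,0,0],[0,-2,0,-10,0,0,0],[0,-1,0,-5,0,0,0],[0,0,0,-4,0,0,0],[0,0,0,-4,0,0,0]]'; python3 to.py .494 .003 .125 .16
```

```text
time_s: 69.0
eef_pos: [0.4965, 0.004, 0.1258]
eef_rot: [-0.054, 0.7, 0.055, 0.71]
wrist_force: [-13.0, 0.2, 40.5]
width: 0.0001
t 69.0 F [-13.    0.2  40.5] w 0.1 go [-2.5 -1.  -0.8] turn [-0.003  0.013  0.006]
```

```bash
python3 -m creep '[[0,-1,0,20,0,0,0],[0,0,0,30,0,0,0],[0,0,0,30,0,0,0],[0,0,0,30,0,0,0],[0,0,0,20,0,0,0],[0,0,0,0,0,0,0],[0,0,0,0,0,0,0],[0,0,0,0,0,0,0],[0,0,0,0,0,0,0],[0,0,0,0,0,0,0]]'
python3 -m creep '[[0,0,35,0,0,0,0],[0,0,35,0,0,0,0],[0,0,0,0,0,0,0],[0,0,0,0,0,0,0]]'
python3 - <<'E'
from h import *
f=wrist(); save(f,'w8'); nang(); look(f,.125,.15)
X=cloud(f)
for n in('scene','side'):
  g=arm.grab_frame(n); print(n); look(g,.118,.15,30); Y=cloud(g)
  print([(round(r['conf'],2),np.round(r['xyz'],3)) for r in arm.place_of('lever_pad',g)])
E
```

```text
time_s: 70.0
eef_pos: [0.4935, 0.0042, 0.2603]
eef_rot: [-0.054, 0.701, 0.055, 0.709]
wrist_force: [0.2, -0.4, 0.0]
width: -0.0003
time_s: 70.4
eef_pos: [0.4925, 0.0751, 0.257]
eef_rot: [-0.053, 0.703, 0.054, 0.707]
wrist_force: [-0.1, 0.9, -1.1]
width: -0.0
needle cw from up -1.245 conc 0.999 415 hub 158.0 166.0
[335, 2] 160 [75. 74. 74.] [0.5061 0.2232 0.1322] [0.023 0.005 0.014]
[489, 21] 3156 [119. 120. 121.] [0.613  0.2248 0.1339] [0.047 0.031 0.018]
[430, 172] 3123 [134. 135. 137.] [0.6008 0.1178 0.1338] [0.046 0.045 0.018]
[419, 306] 412 [75. 79. 81.] [0.6208 0.0045 0.1375] [0.035 0.018 0.025]
[355, 303] 104 [77. 81. 81.] [ 0.5696 -0.0042  0.133 ] [0.009 0.007 0.016]
scene
[251, 239] 46 [87. 86. 86.] [ 0.636  -0.0182  0.1347] [0.01  0.025 0.031]
[261, 246] 74 [88. 89. 91.] [0.6272 0.007  0.1339] [0.025 0.013 0.032]
[302, 275] 391 [125. 122. 123.] [0.6013 0.1183 0.1315] [0.045 0.046 0.026]
[375, 290] 419 [124. 121. 122.] [0.5041 0.2436 0.1314] [0.047 0.046 0.026]
[334, 317] 439 [122. 119. 121.] [0.6131 0.2319 0.1308] [0.045 0.046 0.026]
[(0.95, array([0.498, 0.004, 0.192]))]
side
[257, 153] 151 [96. 95. 97.] [0.6129 0.228  0.1305] [0.045 0.048 0.025]
[225, 160] 154 [98. 98. 99.] [0.5045 0.2406 0.1307] [0.044 0.051 0.024]
[268, 174] 169 [95. 95. 97.] [0.6017 0.1143 0.1311] [0.047 0.047 0.026]
[294, 200] 76 [64. 66. 69.] [ 0.6169 -0.0195  0.1339] [0.038 0.044 0.031]
[(0.57, array([0.499, 0.003, 0.193])), (0.41, array([0.612, 0.23 , 0.1  ]))]
```

View pics/w8.png

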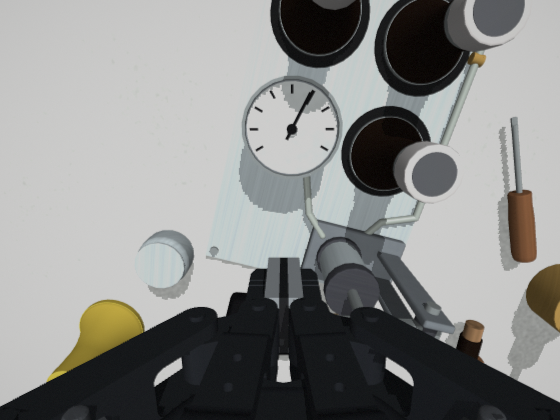

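The needle at (292,129) points to the long fifth mark near (311,92), the lever is up and the bells are plugged. The gripper is clear of everything, so I'm handing in.

```bash
python3 -c "
from bench import arm
print(arm.hand_in())"
```

```text
the job is handed in; nothing more can be done
None
```

The job is done and handed in at about 71 s of the 210 s allowed; the hand-in gives no verdict.

- **Bells:** All three dark bells stand on their own pads, and I left the yellow look-alikes alone. One bell was knocked about 33 mm aside during the run. I set it back on its pad before plugging it.
- **Plugs:** Each bell has a plug pushed home. The plug tops measured level, about 131 mm above the pads, which is what a fully seated plug should give. I measured this before pumping. After pumping I only rechecked the plug positions, which were unchanged.
- **Pump:** I made five full strokes, each down to the stop. The needle was 0.52 rad further on after each of strokes 2 to 5, and I confirmed the first stroke by eye on the dial.
- **Last check:** The needle was on the long fifth mark, the lever was back at its rest height (about 193 mm), and the gripper was clear of everything.

No check failed. The wrist and scene cameras agreed on the plug positions to about 1 mm, while the side camera differed from them by up to 4 mm in y, which I put down to its calibration. The wrist force peaked at about 52 N with the fingers on the lever stop, under the 120 N limit. I never deliberately touched the keyed joint, tin or screwdriver, but I did not measure their positions again at the end.

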